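# Tip used sample tubes into the flap waste bin

### The job

Draw the blue tub of used sample tubes out from under the low shelf, set it down clear of the shelf and let go, then take it afresh so that its spout is free, press the yellow waste bin's sprung flap down with the spout and tip all three tubes through into the bin. Let the flap shut and stand the empty tub upright in the middle of the black mat. Do not shift or knock over the bottles, jars and beaker, and spill no tube on the bench.

Things in the scene. Friction and masses are not known exactly. Their poses are not given: they have to be found in the camera images.
- tub: Blue open plastic tub, 165 long (x), 58 wide (y), 50 high, walls 3, floor 4, 0.16 kg. Origin: centre of underside, z up. Spout end: local -x (x = -82.5), open in front; its last 25 mm of floor rise 11 degrees to the lip and the foremost 30 mm of side wall are 31 high. Closed wall with white label at local +x. Starts upright, about 100 mm deep under the riser, the spout end showing 55 to 75 mm.
- tub_lip (a point): Middle of the tub's spout lip (lower front edge), at (-82.5, 0, 5) mm in the tub's frame.
- tube0: Used white plastic sample tube with a red cap, a rigid cylinder 16 in diameter and 100 long, 22 g, lying lengthwise in the tub on its floor. Origin at its middle, x along its length (cap at -x).
- tube1: Used white plastic sample tube with a yellow cap, a rigid cylinder 16 in diameter and 100 long, 22 g, lying lengthwise in the tub on its floor. Origin at its middle, x along its length (cap at -x).
- tube2: Used white plastic sample tube with a red cap, a rigid cylinder 16 in diameter and 100 long, 22 g, lying lengthwise in the tub on its floor. Origin at its middle, x along its length (cap at -x).
- riser: Fixed low white shelf on the bench, 240 deep (x), 440 wide (y), board from 76 to 88 above the bench, end plates 12 thick at its left and right ends. Origin: bench level, middle of its front edge; the front faces local -x. Things can be drawn out only to the front.
- bin: Fixed yellow waste bin, clear sides, 210 long (x), 150 wide (y), 150 high. Origin: centre of underside. In its top a slot, local x -60 to +35, y within 39 of the middle, closed by the flap. Cheeks 22 high beside the slot, 81 apart (x -62 to +62); guard 35 high across the far side at x = +60. One pours in from the local -x side, towards local +x.
- flap (a joint): Sprung steel flap closing the slot, 92 long, 74 wide, level with the bin's top, hinged on the slot's local -x edge. 0 = shut; grows to 1.2 rad as its free edge (+x side, red stripe) is pressed down: then a chute sloping down to local +x. Spring 0.075 N m when shut (tubes alone do not open it), 0.15 N m more per rad; shuts by itself.
- flap_hinge (a point): Middle of the flap's hinge line on the bin's top, (-60, 0, 150) mm in the bin's frame.
- mat: Fixed black rubber mat, 180 (x) by 240 (y), 3 thick. Origin: centre of its underside.
- jar_a: Bystander: small amber jar, 56 in diameter, 66 high, standing under the riser's front edge in line with the tub. Origin: centre of its underside.
- jar_b: Bystander: small clear jar, 56 in diameter, 66 high, standing under the riser's front edge in line with the tub. Origin: centre of its underside.
- beaker: Bystander: glass beaker, 68 in diameter, 85 high, standing on the bench between mat and bin. Origin: centre of its underside.
- wash_bottle: Bystander: white wash bottle with blue cap, 68 in diameter, 160 high, its thin blue nozzle up to 210, standing behind, between riser and bin. Origin: centre of its underside.
- amber_jar: Bystander: amber jar with white cap, 60 in diameter, 100 high, standing on the right of the bench. Origin: centre of its underside.
- stock_a: Bystander: large amber reagent bottle with red collar and white dispenser, 100 in diameter, 250 high, standing on the riser. Origin: centre of its underside.
- stock_b: Bystander: large amber reagent bottle with red collar and white dispenser, 100 in diameter, 250 high, standing on the riser. Origin: centre of its underside.
Not all that is in view belongs to the job. Of the things shaped like the tub, the blue one is meant.

How it is judged:
On the way, in this order (a step that is already met when the one before it is completed fails the run):
1. the tub is out from under the riser with all three tubes in it, set down on the bench or mat and let go (x of tub in the frame of riser below -0.08 m and angle between tub's own z axis and vertical below 0.1 rad and height (world z) of tub below 0.008 m and contact force between the fingers and tub below 0.1 N and linear speed of tub below 0.02 m/s and distance between each of tube0, tube1, tube2 and tub below 0.09 m), for 0.1 s.
2. the tub's lip is down in the slot, holding the flap open (value of joint flap above 0.35 rad and z of tub_lip in the frame of bin below 0.135 m and x of tub_lip in the frame of bin between -0.06 and 0.04 m and y of tub_lip in the frame of bin between -0.04 and 0.04 m), for 0.1 s.
3. all three tubes are in the bin (z of tube0 in the frame of bin between 0 and 0.1 m and x of tube0 in the frame of bin between -0.105 and 0.105 m and y of tube0 in the frame of bin between -0.075 and 0.075 m and z of tube1 in the frame of bin between 0 and 0.1 m and x of tube1 in the frame of bin between -0.105 and 0.105 m and y of tube1 in the frame of bin between -0.075 and 0.075 m and z of tube2 in the frame of bin between 0 and 0.1 m and x of tube2 in the frame of bin between -0.105 and 0.105 m and y of tube2 in the frame of bin between -0.075 and 0.075 m), for 0.1 s.
At the end, for the whole second after the job is handed in: All three tubes lie inside the bin at rest (each tube's middle below 100 mm within the bin), the flap is shut (under 0.1 rad), and the tub stands upright (within 0.1 rad) and at rest on the mat, its middle within 60 mm (mat x) and 70 mm (mat y) of the mat's middle (all of step 3 and value of joint flap below 0.1 rad and angle between tub's own z axis and vertical below 0.1 rad and x of tub in the frame of mat between -0.06 and 0.06 m and y of tub in the frame of mat between -0.07 and 0.07 m and z of tub in the frame of mat below 0.008 m and linear speed of tub below 0.02 m/s and linear speed of each of tube0, tube1, tube2 below 0.05 m/s); the robot touches nothing.
It fails at once if a bottle, jar or beaker is shifted by more than 30 mm or tipped by more than 0.3 rad (distance of any of jar_a, jar_b, beaker, wash_bottle, amber_jar, stock_a, stock_b from where it was at the start of the episode above 0.03 m or angle between any of jar_a, jar_b, beaker, wash_bottle, amber_jar, stock_a, stock_b's own z axis and vertical above 0.3 rad).
It fails at once if a tube is spilt onto the bench ((height (world z) of tube0 below 0.0095 m and not (z of tube0 in the frame of bin between 0 and 0.1 m and x of tube0 in the frame of bin between -0.105 and 0.105 m and y of tube0 in the frame of bin between -0.075 and 0.075 m)) or (height (world z) of tube1 below 0.0095 m and not (z of tube1 in the frame of bin between 0 and 0.1 m and x of tube1 in the frame of bin between -0.105 and 0.105 m and y of tube1 in the frame of bin between -0.075 and 0.075 m)) or (height (world z) of tube2 below 0.0095 m and not (z of tube2 in the frame of bin between 0 and 0.1 m and x of tube2 in the frame of bin between -0.105 and 0.105 m and y of tube2 in the frame of bin between -0.075 and 0.075 m))).
It also fails if it takes over 61 s, if anything falls off the work surface, if the arm or the gripper's body presses on something with over 40 N, if the wrist force passes 120 N, or if a joint passes its speed limit or range.

### The arm

A 6-joint arm with a two-finger parallel gripper is mounted at the origin on the work surface. World frame = base frame: x ahead of the robot, y to its left, z up, the work surface at z = 0. Lengths are in m, angles in rad, forces in N, time in s.
With the tool pointing down it reaches from about 0.275 to 0.85 m from the base axis. Payload 5.2 kg.
Tool frame: the origin (TCP) lies at the very end of the fingers, on their centre line; the grasp point (between the pads) lies manip.grip_point_offset behind it (manip.grip_point_offset is the distance from the TCP to the grasp point, in m); z points along the fingers, y is the line along which they close (so a half turn about z gives the same grasp; the last joint's range is limited). The gripper opens to 85 mm and grips with 20 to 120 N. Pads are 22 mm wide; open, the fingers measure 114 mm over their backs; the gripper's body (76 mm by 85 mm) begins 54 mm behind the grasp point. The pads swing forward as they close: fully open they stand 13 mm farther back than shut.
Start: joints at [0.992, 0.259, 1.535, -0, 1.348, -0.203], TCP at [0.202, 0.512, 0.206] pointing down, gripper open.
Joint ranges: [-3.14, 3.14], [-0.91, 2.08], [0.19, 2.58], [-1.22, 4.36], [0.22, 2.71], [-3.12, 3.12]. Speed limits (rad/s): [2.57, 2.57, 3.14, 3.14, 3.14, 3.14].

### API

Orientations are given as a unit quaternion [w, x, y, z].
In Python, from cell import manip gives the robot as it stands. The module is installed in compiled form; this text tells all that it offers.
- The arm moves only by the tool play_rows, never from a script. Its argument "plan" is a list of rows, each an object of numbers: "x", "y", "z": the shift along the tool's x, y, z in mm; "rx", "ry", "rz": the turn, a rotation vector about the tool's x, y, z in degrees; "gripper": the finger opening in mm, from 0 to 85.4. In form: [{"x": .., "y": .., "z": .., "rx": .., "ry": .., "rz": .., "gripper": ..}, ...]. A call has 1 to 20 rows; each row shifts and turns the commanded pose from where the row before left it, along the tool's axes as they then stand; what a row does not reach is not made up. A row lasts 1/8 s, in which the tool goes at most 62.5 mm and 10.7 degrees, less where a joint would pass 70% of its speed; a pose out of reach is approached as far as the arm can. A call is refused whole if a number of a shift passes 62.5 or a number of a turn 10.7, either way. A call with a gripper value outside its range is refused whole. The fingers move at their own pace and stop on an object; "force" is the grip in N (left out, the last holds). Time passes only in rows, so rows that do not move let the fingers close. It gives the time, the measured TCP pose, the force, the opening and the grip force at its end, in the units of the state.
- manip.state(): the state, without advancing time (a new reading comes with each control period).
- manip.read_camera(name): name is "scene" or "top" or "wrist"; returns a dict with "frame" (400x640x3 uint8, red, green, blue), "fx", "fy", "cx", "cy" (pixels), "position" and "rotation" of the camera in the world. Camera axes: x right, y up, looking along -z (the intrinsics and any distortion apply to the point x, -y, -z); pixel columns grow to the right and rows downward; lengths in m; the calibration is good to about 2 mm. A picture is of the moment at which its call begins. There is no depth.
- manip.finish_job(): hands the job in; it is judged then, once.
Trained networks look in a picture, given as the dict that the camera call returned (one of the last four; its "shot" number tells which), for a name from the list of things; names that differ only in an ending like _2 or _b are one class to them, and where a whole thing is asked for, a point or a joint stands for the part that bears it (a point fixed in the world has none). Each returns a list of dicts, best first, with "p" (0 to 1); they miss things now and then, are a little off and sometimes report something else, mostly with a low value. They report only what shows in the picture. A call takes as long as a camera call. They do not tell look-alikes from the thing itself.
- manip.recognise(picture, label): "rect" ([centre column, centre row, width, height] as shares, 0 to 1, of the picture: columns of its width, rows of its height, round what is visible of it).
- manip.mark_of(picture, label): "point" ([column, row] as shares, 0 to 1, of the picture: columns of its width, rows of its height: a listed point, or the origin of a listed thing).
The state is a dict: "clock": time; "joint_pos": joint angles; "joint_velocities": joint speeds; "joint_torque": joint torques, N m; "tool_pos": TCP position; "orientation": TCP orientation; "force": force on the tool from outside, world axes, zero at the start; "ft_torque": the same for the moment, N m; "finger_gap": finger opening in m; "gripper_force": force on a finger pad.
Only numpy, scipy, OpenCV 4.12 (cv2) and the standard library are available. Lean on these libraries where they do the work, as an engineer would, in place of code of your own. Each camera call takes 0.05 s, during which the arm holds its last target. There are 200 camera calls.

## Working session

There is one attempt and no reset: what is moved stays moved. The work goes in short steps, Python scripts to look and compute and a tool call to move; the robot and the scene stay as the last step left them, time stands still between calls to the robot, and variables do not carry over. Pictures are saved under pics/ and viewed, at most 10 in all, crops included, and the job is handed in when it is done.

Besides the shell and the picture viewer there is one more tool, called after "Request:" as name([rows], argument=value, ...), one row to a line, values as JSON. play_rows: Moves the arm, as the interface text tells. Its arguments: {"type":"object","properties":{"plan":{"type":"array"},"force":{"type":"number"}},"required":["plan"]}

```bash
mkdir -p pics; cat > h.py <<'E'
import numpy as np, cv2
from cell import manip
from scipy.spatial.transform import Rotation as R
def rot(c):
    r=np.array(c["rotation"],float)
    return r if r.shape==(3,3) else R.from_quat(r[[1,2,3,0]]).as_matrix()
def ray(c,u,v):
    d=np.array([(u-c["cx"])/c["fx"],-(v-c["cy"])/c["fy"],-1.0])
    return np.array(c["position"]),rot(c)@d
def onz(c,u,v,z):
    p,d=ray(c,u,v); return p+d*(z-p[2])/d[2]
def proj(c,P):
    q=rot(c).T@(np.array(P)-np.array(c["position"])); return c["cx"]+c["fx"]*q[0]/-q[2], c["cy"]-c["fy"]*q[1]/-q[2]
def save(c,n): cv2.imwrite("pics/"+n,c["frame"][:,:,::-1])
E
python3 - <<'E'
from h import *
print(manip.state(), manip.grip_point_offset)
for n in["scene","top"]:
    c=manip.read_camera(n); save(c,n+"0.png"); print(n,{k:v for k,v in c.items() if k!="frame"})
    for l in ["tub","tub_lip","bin","flap_hinge","mat","riser","jar_a","beaker","wash_bottle","amber_jar","tube0"]:
        for r in manip.mark_of(c,l)[:3]:
            u,v=r["point"][0]*640,r["point"][1]*400
            z={"flap_hinge":.15,"tub_lip":.005}.get(l,0)
            print(l,round(r["p"],2),round(u),round(v),onz(c,u,v,z).round(3))
E
```

```text
{'clock': 0.0, 'joint_pos': array([ 9.92195710e-01,  2.59359598e-01,  1.53609534e+00,  1.37130295e-06,
        1.34798097e+00, -2.02786505e-01]), 'joint_velocities': array([ 0.00111404, -0.00025821, -0.00028461,  0.00041859, -0.00070556,
        0.00088917]), 'joint_torque': array([-4.05812352e-04, -4.46035194e+01, -2.90568405e+01, -2.51046595e-04,
        1.20795448e-02, -4.15630461e-05]), 'tool_pos': array([0.20151744, 0.51113693, 0.20466088]), 'orientation': array([-3.51600737e-04,  1.86803273e-01,  9.82396909e-01, -8.51922177e-04]), 'force': array([-0.11971105,  0.64814982, -0.73578851]), 'ft_torque': array([-0.0226856 , -0.00727486, -0.01801271]), 'gripper_force': 0.0, 'finger_gap': 0.08540793262001378} 0.0187
scene {'fx': 495.27067319073814, 'fy': 495.27067319073814, 'cx': 323.6731644394056, 'cy': 204.1559034808322, 'position': array([ 0.07381353, -0.83828406,  1.13411959]), 'rotation': array([ 0.91717994,  0.32931606, -0.08345549, -0.20824763]), 'shot': 1}
tub 0.85 418 245 [ 0.675 -0.244  0.   ]
tub 0.62 249 339 [ 0.151 -0.304  0.   ]
tub 0.57 355 391 [ 0.326 -0.526  0.   ]
tu
[... 976 characters left out ...]
256 [ 0.332 -0.534  0.   ]
tub_lip 0.94 357 307 [ 0.167 -0.19   0.005]
tub_lip 0.73 469 236 [ 0.397 -0.556  0.005]
tub_lip 0.7 375 177 [ 0.592 -0.252  0.005]
bin 0.75 188 219 [0.447 0.367 0.   ]
flap_hinge 0.86 191 215 [0.445 0.31  0.15 ]
mat 0.64 330 227 [ 0.424 -0.101  0.   ]
riser 0.96 337 157 [ 0.658 -0.124  0.   ]
riser 0.58 303 154 [ 0.669 -0.008  0.   ]
jar_a 0.56 302 155 [ 0.665 -0.007  0.   ]
jar_a 0.53 337 150 [ 0.685 -0.124  0.   ]
beaker 0.75 230 237 [0.388 0.229 0.   ]
wash_bottle 0.81 220 144 [0.702 0.272 0.   ]
amber_jar 0.55 413 245 [ 0.367 -0.374  0.   ]
tube0 0.72 218 150 [0.679 0.278 0.   ]
tube0 0.61 374 144 [ 0.706 -0.25   0.   ]
tube0 0.51 378 150 [ 0.684 -0.264  0.   ]
```

View pics/scene0.png

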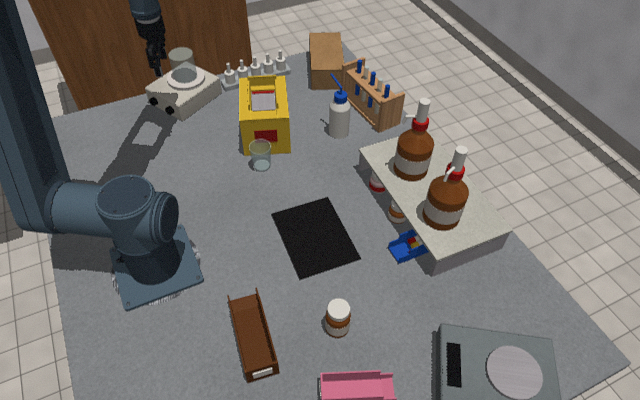

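View pics/top0.png

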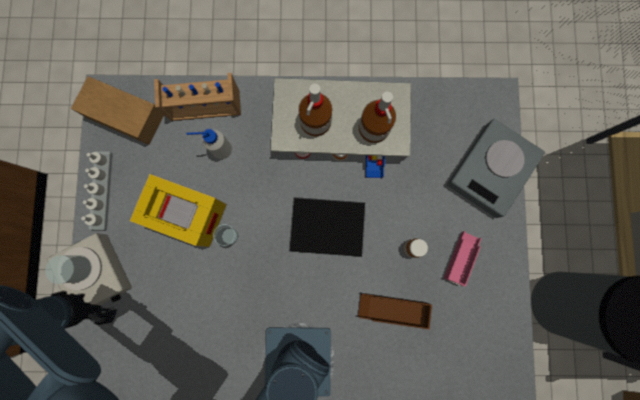

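Candidates for the tub: blue at scene (405,247), brown at (253,335), and pink at (357,385). The blue one under the shelf, with coloured caps in it, is the one meant. Next is a close crop of the blue tub and the bin.

```bash
python3 - <<'E'
from h import *
a=cv2.imread("pics/scene0.png");b=cv2.imread("pics/top0.png")
f=lambda i,x,y,w=100,h=75:cv2.resize(i[y:y+h,x:x+w],(400,300),interpolation=cv2.INTER_CUBIC)
cv2.imwrite("pics/crop1.png",np.vstack([np.hstack([f(a,220,72),f(a,360,190)]),np.hstack([f(b,125,168),f(b,325,125)])]))
E
```

```text
(no output)
```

View pics/crop1.png

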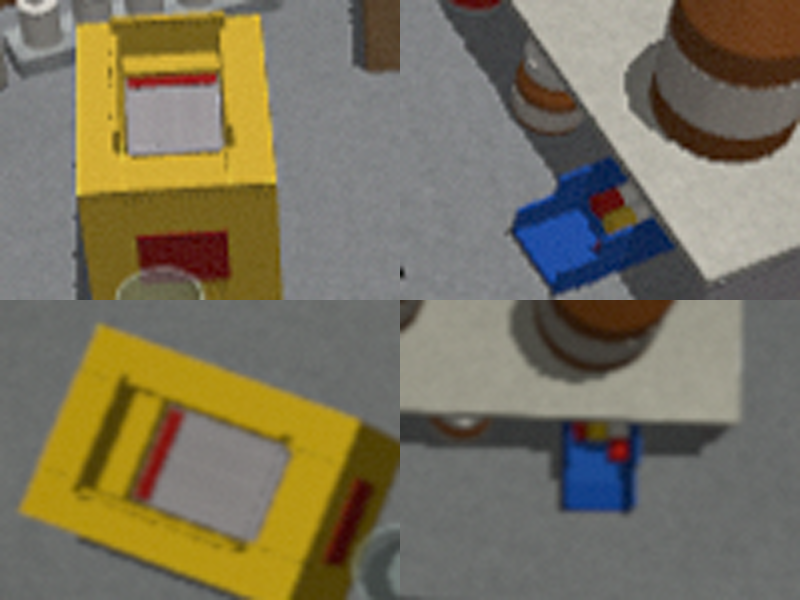

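The blue tub shows its low spout at scene (400,250), with two red caps and a yellow one inside. The bin's red stripe and guard are on its far (+y) side, so pouring goes from the beaker end, which is the hinge side at top (192,217).

```bash
python3 - <<'E'
from h import *
c=manip.read_camera("top")
def P(n,L,z): print(n,[onz(c,u,v,z)[:2].round(3).tolist() for u,v in L])
P("bin corners farL,nearL,farR,nearR",[(150,174.2),(130,221.2),(215,199.2),(197.5,243)],.15)
P("hinge corners",[(197,206),(187,228)],.15)
P("lip floor",[(365.8,177.5),(383.2,177.5)],.005)
P("tub wall z31 rear",[(366,156),(384,156)],.04)
P("riser front",[(325,154.2),(410,155.7)],.088)
P("mat",[(293.5,198),(365,200.5),(290,250),(362,255)],.003)
print(manip.state()["clock"])
E
```

```text
bin corners farL,nearL,farR,nearR [[0.565, 0.437], [0.425, 0.487], [0.492, 0.242], [0.363, 0.287]]
hinge corners [[0.471, 0.294], [0.406, 0.32]]
lip floor [[0.589, -0.22], [0.59, -0.278]]
tub wall z31 rear [[0.654, -0.217], [0.654, -0.276]]
riser front [[0.646, -0.082], [0.644, -0.35]]
mat [[0.519, 0.02], [0.512, -0.217], [0.347, 0.029], [0.333, -0.206]]
1.25
```

```bash
cat >> h.py <<'E'
import json
def now():
    s=manip.state(); return np.array(s["tool_pos"]),R.from_quat(np.array(s["orientation"])[[1,2,3,0]])
def tool(yaw,tilt):
    """tool y along world heading yaw+90 (deg), x=-heading; pointing down, then tilted so that the fingers point forward along heading by tilt"""
    h=np.radians(yaw); f=np.array([np.cos(h),np.sin(h),0]); y=np.array([-f[1],f[0],0]); t=np.radians(tilt)
    z=f*np.sin(t)-np.array([0,0,np.cos(t)]); return R.from_matrix(np.c_[np.cross(y,z),y,z])
def rows(vias,start=None):
    """vias: (pos,Rot,n). prints rows"""
    p,q=start or now(); out=[]
    for P,Q,n in vias:
        p0=p.copy()
        for k in range(n):
            tgt=p0+(np.array(P)-p0)*(k+1)/n
            w=np.degrees(((q.inv()*Q).as_rotvec())/(n-k)).round(1); d=np.round(1000*(q.inv().apply(tgt-p)))
            out.append({a:float(b) for a,b in zip(["x","y","z","rx","ry","rz"],[*d,*w]) if b})
            p=p+q.apply(d/1000); q=q*R.from_rotvec(np.radians(w))
    print(json.dumps(out).replace(".0,",",").replace(".0}","}")); return p,q
off=manip.grip_point_offset
def tcp(g,Q): return np.array(g)+Q.apply([0,0,off])
E
python3 - <<'E'
from h import *
Q=tool(1,25); g=tcp([.620,-.249,.027],Q); print(g)
rows([([.30,.30,.29],tool(0,0),5),([.42,-.12,.27],Q,10),(g+[-.04,0,.10],Q,5)])
E
```

```text
[ 0.62790176 -0.24886207  0.01005204]
[{"x": -34, "y": -32, "z": -17, "rz": -4.3}, {"x": -31, "y": -35, "z": -17, "rz": -4.3}, {"x": -29, "y": -37, "z": -17, "rz": -4.3}, {"x": -25, "y": -39, "z": -17, "rz": -4.3}, {"x": -23, "y": -40, "z": -16, "rz": -4.3}, {"x": -12, "y": -42, "z": 2, "ry": -2.5, "rz": -0.1}, {"x": -12, "y": -42, "z": 2, "ry": -2.5, "rz": -0.1}, {"x": -12, "y": -42, "z": 3, "ry": -2.5, "rz": -0.1}, {"x": -11, "y": -42, "z": 4, "ry": -2.5, "rz": -0.1}, {"x": -11, "y": -42, "z": 4, "ry": -2.5, "rz": -0.1}, {"x": -11, "y": -42, "z": 4, "ry": -2.5, "rz": -0.1}, {"x": -11, "y": -43, "z": 5, "rx": -0.1, "ry": -2.5, "rz": -0.1}, {"x": -10, "y": -42, "z": 6, "ry": -2.5, "rz": -0.1}, {"x": -10, "y": -42, "z": 5, "rx": -0.1, "ry": -2.5, "rz": -0.1}, {"x": -10, "y": -42, "z": 7, "ry": -2.5, "rz": -0.1}, {"x": -17, "y": -26, "z": 43}, {"x": -16, "y": -27, "z": 43}, {"x": -17, "y": -26, "z": 43}, {"x": -16, "y": -26, "z": 43}, {"x": -17, "y": -27, "z": 43}]
```

Request:
play_rows([
  {"x": -34, "y": -32, "z": -17, "rz": -4.3, "gripper": 85},
  {"x": -31, "y": -35, "z": -17, "rz": -4.3},
  {"x": -29, "y": -37, "z": -17, "rz": -4.3},
  {"x": -25, "y": -39, "z": -17, "rz": -4.3},
  {"x": -23, "y": -40, "z": -16, "rz": -4.3},
  {"x": -12, "y": -42, "z": 2, "ry": -2.5, "rz": -0.1},
  {"x": -12, "y": -42, "z": 2, "ry": -2.5, "rz": -0.1},
  {"x": -12, "y": -42, "z": 3, "ry": -2.5, "rz": -0.1},
  {"x": -11, "y": -42, "z": 4, "ry": -2.5, "rz": -0.1},
  {"x": -11, "y": -42, "z": 4, "ry": -2.5, "rz": -0.1},
  {"x": -11, "y": -42, "z": 4, "ry": -2.5, "rz": -0.1},
  {"x": -11, "y": -43, "z": 5, "rx": -0.1, "ry": -2.5, "rz": -0.1},
  {"x": -10, "y": -42, "z": 6, "ry": -2.5, "rz": -0.1},
  {"x": -10, "y": -42, "z": 5, "rx": -0.1, "ry": -2.5, "rz": -0.1},
  {"x": -10, "y": -42, "z": 7, "ry": -2.5, "rz": -0.1},
  {"x": -17, "y": -26, "z": 43},
  {"x": -16, "y": -27, "z": 43},
  {"x": -17, "y": -26, "z": 43},
  {"x": -16, "y": -26, "z": 43},
  {"x": -17, "y": -27, "z": 43},
], force=40)

```text
schema error: expected keys x, y, z, rx, ry, rz, gripper
```

```bash
python3 - <<'E'
from h import *
Q=tool(1,25); p,q=now(); print(p,(q.inv()*Q).as_rotvec(),manip.state()["clock"])
c=manip.read_camera("wrist"); save(c,"w1.png")
for l in ["tub_lip","tub"]:
    for r in manip.mark_of(c,l)[:2]:
        u,v=r["point"][0]*640,r["point"][1]*400; print(l,r["p"],u,v,onz(c,u,v,.005 if l!="tub" else 0))
np.save("wc.npy",dict(c),allow_pickle=True)
E
```

```text
[0.20187035 0.51163772 0.20551942] [-0.08576794 -0.43064591 -0.38695657] 1.25
```

View pics/w1.png

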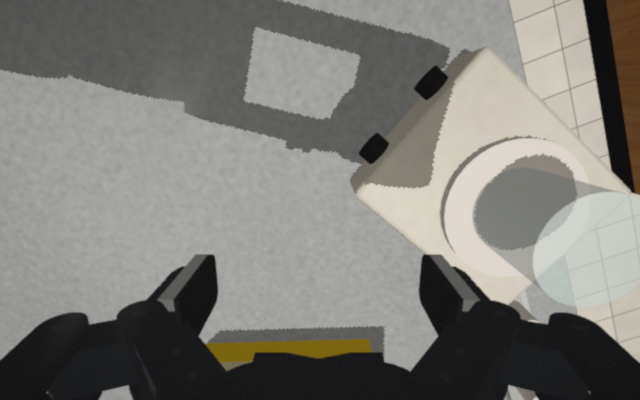

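The move was refused because every row needs all seven keys, so that picture shows only the start place (hotplate at right, yellow bin edge below). I'll resend it in full.

Request:
play_rows([
  {"x": -34, "y": -32, "z": -17, "rx": 0, "ry": 0, "rz": -4.3, "gripper": 85},
  {"x": -31, "y": -35, "z": -17, "rx": 0, "ry": 0, "rz": -4.3, "gripper": 85},
  {"x": -29, "y": -37, "z": -17, "rx": 0, "ry": 0, "rz": -4.3, "gripper": 85},
  {"x": -25, "y": -39, "z": -17, "rx": 0, "ry": 0, "rz": -4.3, "gripper": 85},
  {"x": -23, "y": -40, "z": -16, "rx": 0, "ry": 0, "rz": -4.3, "gripper": 85},
  {"x": -12, "y": -42, "z": 2, "rx": 0, "ry": -2.5, "rz": -0.1, "gripper": 85},
  {"x": -12, "y": -42, "z": 2, "rx": 0, "ry": -2.5, "rz": -0.1, "gripper": 85},
  {"x": -12, "y": -42, "z": 3, "rx": 0, "ry": -2.5, "rz": -0.1, "gripper": 85},
  {"x": -11, "y": -42, "z": 4, "rx": 0, "ry": -2.5, "rz": -0.1, "gripper": 85},
  {"x": -11, "y": -42, "z": 4, "rx": 0, "ry": -2.5, "rz": -0.1, "gripper": 85},
  {"x": -11, "y": -42, "z": 4, "rx": 0, "ry": -2.5, "rz": -0.1, "gripper": 85},
  {"x": -11, "y": -43, "z": 5, "rx": -0.1, "ry": -2.5, "rz": -0.1, "gripper": 85},
  {"x": -10, "y": -42, "z": 6, "rx": 0, "ry": -2.5, "rz": -0.1, "gripper": 85},
  {"x": -10, "y": -42, "z": 5, "rx": 0, "ry": -2.5, "rz": -0.1, "gripper": 85},
  {"x": -10, "y": -42, "z": 7, "rx": 0, "ry": -2.5, "rz": -0.1, "gripper": 85},
  {"x": -17, "y": -26, "z": 43, "rx": 0, "ry": 0, "rz": 0, "gripper": 85},
  {"x": -16, "y": -27, "z": 43, "rx": 0, "ry": 0, "rz": 0, "gripper": 85},
  {"x": -17, "y": -26, "z": 43, "rx": 0, "ry": 0, "rz": 0, "gripper": 85},
  {"x": -16, "y": -26, "z": 43, "rx": 0, "ry": 0, "rz": 0, "gripper": 85},
  {"x": -17, "y": -27, "z": 43, "rx": 0, "ry": 0, "rz": 0, "gripper": 85},
], force=40)

```text
clock: 3.9
tool_pos: [0.5893, -0.2503, 0.109]
orientation: [0.216, -0.008, 0.976, 0.001]
force: [0.4, 0.2, -0.0]
finger_gap: 0.0851
gripper_force: 0.0
```

```bash
sed -i 's/ if b})/})/; s/out.append({a/out.append({"gripper":G[0]}|{a/' h.py; echo 'G=[85]' >> h.py; cat >> h.py <<'E'
def log():
    s=manip.state(); open("log.txt","a").write(json.dumps([list(s["joint_pos"]),list(s["tool_pos"]),list(s["orientation"])])+"\n"); return s
E
python3 - <<'E'
from h import *
s=log();Q=tool(1,25); p,q=now(); print(p,np.degrees((q.inv()*Q).as_rotvec()),s["clock"],s["joint_pos"])
c=manip.read_camera("wrist"); save(c,"w2.png")
for l in ["tub_lip","tub"]:
    for r in manip.mark_of(c,l)[:2]:
        u,v=r["point"][0]*640,r["point"][1]*400; print(l,r["p"],u,v,onz(c,u,v,.005 if l!="tub" else 0))
E
```

```text
[ 0.58931665 -0.25027773  0.10899337] [-0.13716731  0.00017906  0.02469158] 3.9 [-0.75633089  0.29916345  1.83692962  0.45349273  0.73452333 -2.64254316]
tub 0.74 318.20799999999997 216.4 [ 6.73566036e-01 -2.49183072e-01  2.77555756e-17]
```

View pics/w2.png

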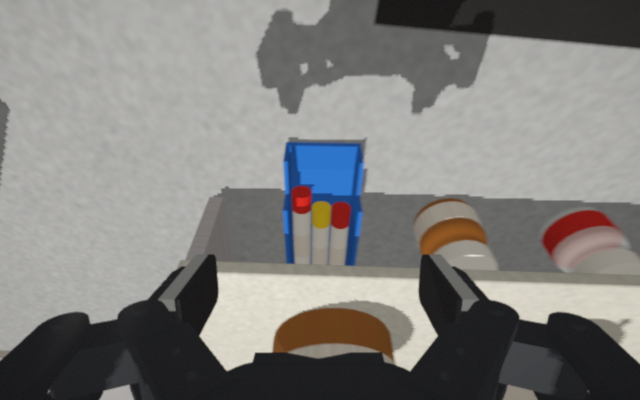

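The wrist view shows the blue tub at (325,200) with three tubes, midway between the fingers and clear of the jar at (455,235). Going down to it.

```bash
python3 - <<'E'
from h import *
Q=tool(1,25); g=tcp([.620,-.249,.028],Q)
rows([(g,Q,4)])
E
```

```text
[{"gripper": 85, "x": 1, "y": -0, "z": 26, "rx": 0, "ry": -0.1, "rz": -0}, {"gripper": 85, "x": 1, "y": -0, "z": 26, "rx": 0, "ry": -0.1, "rz": -0}, {"gripper": 85, "x": 1, "y": -0, "z": 26, "rx": 0, "ry": -0, "rz": -0}, {"gripper": 85, "x": 1, "y": -0, "z": 25, "rx": 0.1, "ry": -0.1, "rz": -0.1}]
```

Request:
play_rows([
  {"gripper": 85, "x": 1, "y": 0, "z": 26, "rx": 0, "ry": 0, "rz": 0},
  {"gripper": 85, "x": 1, "y": 0, "z": 26, "rx": 0, "ry": 0, "rz": 0},
  {"gripper": 85, "x": 1, "y": 0, "z": 26, "rx": 0, "ry": 0, "rz": 0},
  {"gripper": 85, "x": 1, "y": 0, "z": 25, "rx": 0, "ry": 0, "rz": 0},
  {"gripper": 85, "x": 0, "y": 0, "z": 0, "rx": 0, "ry": 0, "rz": 0},
  {"gripper": 50, "x": 0, "y": 0, "z": 0, "rx": 0, "ry": 0, "rz": 0},
  {"gripper": 50, "x": 0, "y": 0, "z": 0, "rx": 0, "ry": 0, "rz": 0},
  {"gripper": 50, "x": 0, "y": 0, "z": 0, "rx": 0, "ry": 0, "rz": 0},
  {"gripper": 50, "x": 0, "y": 0, "z": 0, "rx": 0, "ry": 0, "rz": 0},
  {"gripper": 50, "x": 0, "y": 0, "z": 0, "rx": 0, "ry": 0, "rz": 0},
], force=40)

```text
clock: 5.3
tool_pos: [0.6283, -0.2495, 0.0155]
orientation: [0.217, -0.008, 0.976, 0.0]
force: [-1.6, -2.4, 2.5]
finger_gap: 0.0501
gripper_force: 1.4
```

```bash
python3 - <<'E'
from h import *
s=log(); print(s["clock"],s["finger_gap"],s["gripper_force"],s["force"])
c=manip.read_camera("wrist"); d=manip.read_camera("scene")
a=cv2.resize(c["frame"],(480,300))[:,:,::-1]; b=cv2.resize(d["frame"][200:290,350:450],(320,288),interpolation=cv2.INTER_CUBIC)[:,:,::-1]
o=np.zeros((300,800,3),np.uint8); o[:,:480]=a; o[:288,480:]=b; cv2.imwrite("pics/w3.png",o)
E
```

```text
5.3 0.05014617621765067 1.3986694662526133 [-1.6314901  -2.422054    2.49560681]
```

View pics/w3.png

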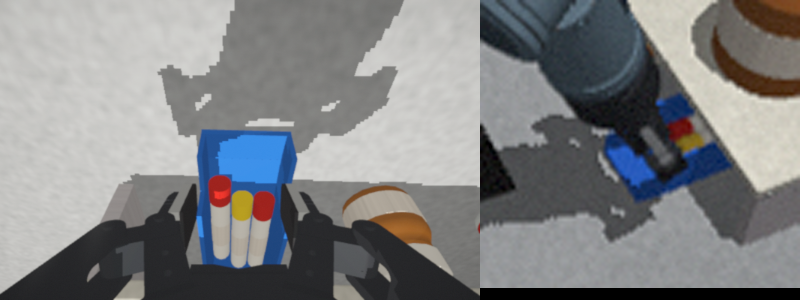

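Request:
play_rows([
  {"gripper": 44, "x": 0, "y": 0, "z": 0, "rx": 0, "ry": 0, "rz": 0},
  {"gripper": 44, "x": 0, "y": 0, "z": 0, "rx": 0, "ry": 0, "rz": 0},
  {"gripper": 44, "x": 0, "y": 0, "z": 0, "rx": 0, "ry": 0, "rz": 0},
], force=40)

```text
clock: 5.78
tool_pos: [0.6282, -0.249, 0.015]
orientation: [0.216, -0.008, 0.976, 0.001]
force: [0.5, -1.8, 1.6]
finger_gap: 0.0438
gripper_force: 0.7
```

```bash
python3 - <<'E'
from h import *
c=manip.read_camera("wrist"); d=manip.read_camera("scene"); p,q=now()
print("tcp wrist px",proj(c,p),"grip",proj(c,tcp(p,q)-2*q.apply([0,0,off])),"scene",proj(d,p))
for n,k in (("w",c),("s",d)):
  print(n,[[tuple(np.round(proj(k,[x,-.249+y,z]))) for y in(-.029,.029)] for x,z in((.590,.005),(.591,.031),(.62,.05),(.65,.05))])
f=c["frame"][:,:,::-1]; a=cv2.resize(f[160:400,220:440],(550,600),interpolation=cv2.INTER_CUBIC)
u,v=map(int,proj(d,p)); b=cv2.resize(d["frame"][v-40:v+40,u-25:u+25][:,:,::-1],(250,400),interpolation=cv2.INTER_CUBIC)
o=np.zeros((600,800,3),np.uint8); o[:,:550]=a; o[:400,550:]=b; cv2.imwrite("pics/w4.png",o)
E
```

```text
tcp wrist px (np.float64(318.7059418777105), np.float64(239.85137455920056)) grip (np.float64(318.8032964935715), np.float64(254.50409932840105)) scene (np.float64(405.1193658439635), np.float64(249.10181116933393))
w [[(np.float64(259.0), np.float64(169.0)), (np.float64(380.0), np.float64(171.0))], [(np.float64(251.0), np.float64(206.0)), (np.float64(388.0), np.float64(208.0))], [(np.float64(252.0), np.float64(285.0)), (np.float64(385.0), np.float64(286.0))], [(np.float64(259.0), np.float64(322.0)), (np.float64(376.0), np.float64(323.0))]]
s [[(np.float64(398.0), np.float64(264.0)), (np.float64(387.0), np.float64(248.0))], [(np.float64(400.0), np.float64(259.0)), (np.float64(389.0), np.float64(243.0))], [(np.float64(410.0), np.float64(251.0)), (np.float64(399.0), np.float64(235.0))], [(np.float64(420.0), np.float64(247.0)), (np.float64(408.0), np.float64(231.0))]]
```

View pics/w4.png

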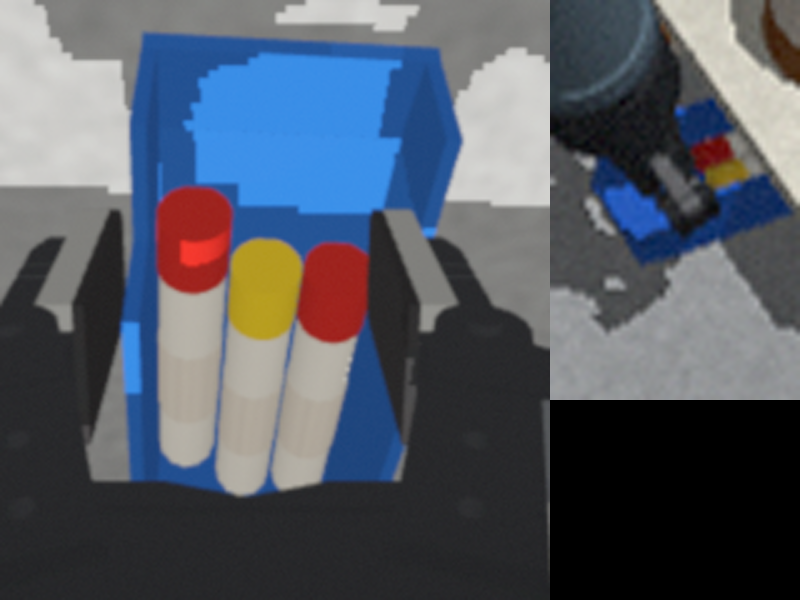

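The right finger has gone inside the tub: its pad is at (390,300) and the right rim at (430,230). When open, the finger tips sit higher than the TCP. I'll back out, open, and come in again about 8 mm to +y and lower.

Request:
play_rows([
  {"gripper": 44, "x": 0, "y": 0, "z": -20, "rx": 0, "ry": 0, "rz": 0},
  {"gripper": 44, "x": 0, "y": 0, "z": -30, "rx": 0, "ry": 0, "rz": 0},
  {"gripper": 44, "x": 0, "y": 0, "z": -30, "rx": 0, "ry": 0, "rz": 0},
  {"gripper": 85, "x": 0, "y": 4, "z": -20, "rx": 0, "ry": 0, "rz": 0},
  {"gripper": 85, "x": 0, "y": 4, "z": 0, "rx": 0, "ry": 0, "rz": 0},
  {"gripper": 85, "x": 0, "y": 0, "z": 0, "rx": 0, "ry": 0, "rz": 0},
])

```text
clock: 6.62
tool_pos: [0.5854, -0.2404, 0.1048]
orientation: [0.216, -0.009, 0.976, 0.001]
force: [-1.1, 0.0, -0.2]
finger_gap: 0.0852
gripper_force: 0.0
```

```bash
python3 - <<'E'
from h import *
c=manip.read_camera("wrist"); s=log();p,q=now();print(p,s["finger_gap"])
f=c["frame"]; hsv=cv2.cvtColor(f,cv2.COLOR_RGB2HSV); m=cv2.inRange(hsv,(100,130,50),(125,255,255))
m=cv2.morphologyEx(m,cv2.MORPH_OPEN,np.ones((3,3)))
for r in range(110,290,10):
    x=np.where(m[r])[0]
    if len(x): print(r,x.min(),x.max(),end=" | ")
k=cv2.findContours(m,0,1)[0]; k=max(k,key=cv2.contourArea); print(cv2.approxPolyDP(k,4,True)[:,0].tolist())
print("tcp px",proj(c,p))
for l in ["tub_lip","tub"]:
    for r in manip.mark_of(c,l)[:2]:
        u,v=r["point"][0]*640,r["point"][1]*400; print(l,r["p"],u,v,onz(c,u,v,.005 if l!="tub" else 0))
save(c,"w5.png")
E
```

```text
[ 0.58543373 -0.24056036  0.10444225] 0.0847887124647348
160 281 356 | 170 279 357 | 180 279 357 | 190 279 356 | 200 278 354 | 210 278 353 | 220 276 354 | 230 276 353 | 240 277 351 | 250 277 349 | 260 277 347 | 270 277 345 | [[282, 151], [277, 270], [283, 266], [283, 197], [297, 192], [305, 197], [305, 209], [343, 214], [335, 272], [344, 273], [354, 229], [355, 155]]
tcp px (np.float64(318.2942276931717), np.float64(239.4730523902458))
tub_lip 0.87 317.824 153.2 [ 0.59445255 -0.24066513  0.005     ]
tub 0.71 310.91200000000003 224.2 [ 0.67559806 -0.24585316  0.        ]
```

```bash
python3 - <<'E'
from h import *
Q=tool(-3,27); rows([([.618,-.2425,.035],Q,3),([.627,-.2427,.002],Q,3)])
E
```

```text
[{"gripper": 85, "x": -0, "y": -1, "z": 26, "rx": 0.6, "ry": -0.7, "rz": 1.2}, {"gripper": 85, "x": 0, "y": -0, "z": 25, "rx": 0.6, "ry": -0.7, "rz": 1.2}, {"gripper": 85, "x": 1, "y": -0, "z": 26, "rx": 0.5, "ry": -0.7, "rz": 1.2}, {"gripper": 85, "x": 2, "y": -0, "z": 11, "rx": 0, "ry": 0, "rz": 0}, {"gripper": 85, "x": 2, "y": -0, "z": 11, "rx": 0, "ry": 0, "rz": 0}, {"gripper": 85, "x": 3, "y": -0, "z": 11, "rx": 0, "ry": 0, "rz": 0}]
```

Request:
play_rows([
  {"gripper": 85, "x": 0, "y": -1, "z": 26, "rx": 0.6, "ry": -0.7, "rz": 1.2},
  {"gripper": 85, "x": 0, "y": 0, "z": 25, "rx": 0.6, "ry": -0.7, "rz": 1.2},
  {"gripper": 85, "x": 1, "y": 0, "z": 26, "rx": 0.5, "ry": -0.7, "rz": 1.2},
  {"gripper": 85, "x": 2, "y": 0, "z": 11, "rx": 0, "ry": 0, "rz": 0},
  {"gripper": 85, "x": 2, "y": 0, "z": 11, "rx": 0, "ry": 0, "rz": 0},
  {"gripper": 85, "x": 3, "y": 0, "z": 11, "rx": 0, "ry": 0, "rz": 0},
  {"gripper": 85, "x": 0, "y": 0, "z": 0, "rx": 0, "ry": 0, "rz": 0},
  {"gripper": 50, "x": 0, "y": 0, "z": 0, "rx": 0, "ry": 0, "rz": 0},
  {"gripper": 50, "x": 0, "y": 0, "z": 0, "rx": 0, "ry": 0, "rz": 0},
  {"gripper": 50, "x": 0, "y": 0, "z": 0, "rx": 0, "ry": 0, "rz": 0},
  {"gripper": 50, "x": 0, "y": 0, "z": 0, "rx": 0, "ry": 0, "rz": 0},
], force=40)

```text
clock: 8.15
tool_pos: [0.6271, -0.2435, 0.0046]
orientation: [0.235, 0.025, 0.972, -0.007]
force: [-4.3, 1.1, 6.1]
finger_gap: 0.0551
gripper_force: 40.6
```

Request:
play_rows([
  {"gripper": 50, "x": 6, "y": -2, "z": -3.1, "rx": 0, "ry": 0, "rz": 0},
  {"gripper": 50, "x": 11, "y": -4, "z": -5.6, "rx": 0, "ry": 0, "rz": 0},
  {"gripper": 50, "x": 11, "y": -4, "z": -5.6, "rx": 0, "ry": 0, "rz": 0},
  {"gripper": 50, "x": 11, "y": -4, "z": -5.6, "rx": 0, "ry": 0, "rz": 0},
  {"gripper": 50, "x": 11, "y": -3, "z": -5.6, "rx": 0, "ry": 0, "rz": 0},
  {"gripper": 50, "x": 11, "y": -3, "z": -5.6, "rx": 0, "ry": 0, "rz": 0},
  {"gripper": 50, "x": 11, "y": -1, "z": -5.6, "rx": 0, "ry": 0, "rz": 0},
  {"gripper": 50, "x": 11, "y": -1, "z": -5.6, "rx": 0, "ry": 0, "rz": 0},
  {"gripper": 50, "x": 11, "y": -1, "z": -5.6, "rx": 0, "ry": 0, "rz": 0},
  {"gripper": 50, "x": 11, "y": -1, "z": -5.6, "rx": 0, "ry": 0, "rz": 0},
  {"gripper": 50, "x": 11, "y": 0, "z": -5.6, "rx": 0, "ry": 0, "rz": 0},
  {"gripper": 50, "x": 11, "y": 0, "z": -5.6, "rx": 0, "ry": 0, "rz": 0},
  {"gripper": 50, "x": 11, "y": 0, "z": -5.6, "rx": 0, "ry": 0, "rz": 0},
  {"gripper": 50, "x": 4, "y": 0, "z": -2, "rx": 0, "ry": 0, "rz": 0},
  {"gripper": 50, "x": 0, "y": 0, "z": 0, "rx": 0, "ry": 0, "rz": 0},
])

```text
clock: 10.02
tool_pos: [0.4743, -0.2576, 0.0156]
orientation: [0.221, 0.03, 0.975, -0.006]
force: [-0.6, 0.8, -0.1]
finger_gap: 0.0544
gripper_force: 42.4
```

```bash
python3 - <<'E'
from h import *
c=manip.read_camera("wrist"); s=log();p,q=now();print(p,s["finger_gap"],s["force"])
for n in("wrist","top"):
  c=manip.read_camera(n)
  for l in ["tub_lip","tub"]:
    for r in manip.mark_of(c,l)[:3]:
        u,v=r["point"][0]*640,r["point"][1]*400; print(n,l,r["p"],u,v,onz(c,u,v,.005 if l!="tub" else 0))
E
```

```text
[ 0.47447261 -0.25759147  0.01559959] 0.05417402092589359 [-0.19302949 -0.29732506 -0.48081217]
wrist tub_lip 0.94 315.392 190.0 [ 0.44894928 -0.25759366  0.005     ]
wrist tub_lip 0.52 347.328 318.8 [ 0.57309868 -0.2421536   0.005     ]
wrist tub 0.75 318.52799999999996 280.52000000000004 [ 0.53155834 -0.26103081  0.        ]
top tub_lip 0.64 378.816 222.67999999999998 [ 0.43860046 -0.26180624  0.005     ]
top tub_lip 0.64 469.504 234.39999999999998 [ 0.40251342 -0.55907129  0.005     ]
top tub 0.84 378.624 200.0 [ 0.51468332 -0.26267651  0.        ]
top tub 0.79 461.184 260.8 [ 0.31637002 -0.53050514  0.        ]
top tub 0.66 390.272 311.2 [ 0.15380882 -0.29657338  0.        ]
```

Request:
play_rows([
  {"gripper": 50, "x": 2, "y": 0, "z": 4, "rx": 0, "ry": 0, "rz": 0},
  {"gripper": 50, "x": 2.5, "y": 0, "z": 5.5, "rx": 0, "ry": 0, "rz": 0},
  {"gripper": 50, "x": 0, "y": 0, "z": 0, "rx": 0, "ry": 0, "rz": 0},
  {"gripper": 85, "x": 0, "y": 0, "z": 0, "rx": 0, "ry": 0, "rz": 0},
  {"gripper": 85, "x": 0, "y": 0, "z": 0, "rx": 0, "ry": 0, "rz": 0},
  {"gripper": 85, "x": 0, "y": 0, "z": 0, "rx": 0, "ry": 0, "rz": 0},
  {"gripper": 85, "x": 0, "y": 0, "z": -25, "rx": 0, "ry": 0, "rz": 0},
  {"gripper": 85, "x": 0, "y": 0, "z": -50, "rx": 0, "ry": 0, "rz": 0},
  {"gripper": 85, "x": 0, "y": 0, "z": -50, "rx": 0, "ry": 0, "rz": 0},
  {"gripper": 85, "x": 0, "y": 0, "z": -20, "rx": 0, "ry": 0, "rz": 0},
])

```text
clock: 11.62
tool_pos: [0.4148, -0.2546, 0.142]
orientation: [0.218, 0.031, 0.975, -0.008]
force: [0.2, -0.4, -0.4]
finger_gap: 0.0846
gripper_force: 0.0
```

```bash
python3 - <<'E'
from h import *
s=log();p,q=now();print(p,s["clock"],s["joint_pos"].round(3))
for n in("wrist","top"):
  c=manip.read_camera(n)
  if n=="wrist":save(c,"w6.png"); 
  f=c["frame"]; hsv=cv2.cvtColor(f,cv2.COLOR_RGB2HSV); m=cv2.inRange(hsv,(100,130,50),(125,255,255))
  k=cv2.findContours(m,0,1)[0]; k=max(k,key=cv2.contourArea); print(cv2.approxPolyDP(k,3,True)[:,0].tolist())
  for l in ["tub_lip","tub"]:
    for r in manip.mark_of(c,l)[:2]:
        u,v=r["point"][0]*640,r["point"][1]*400; print(n,l,r["p"],u,v,onz(c,u,v,.005 if l!="tub" else 0))
E
```

```text
[ 0.414751   -0.25456031  0.14197766] 11.625 [-1.087 -0.003  2.113  0.502  0.854 -2.896]
[[288, 150], [287, 212], [296, 298], [347, 298], [354, 209], [351, 149]]
wrist tub_lip 0.89 318.4 150.4 [ 0.44512029 -0.25664652  0.005     ]
wrist tub 0.77 319.808 213.39999999999998 [ 0.52627697 -0.26032625  0.        ]
[[373, 170], [369, 220], [386, 221], [389, 171]]
top tub_lip 0.85 468.48 233.88 [ 0.40419092 -0.55577323  0.005     ]
top tub_lip 0.74 379.58399999999995 219.20000000000002 [ 0.45011987 -0.26445256  0.005     ]
top tub 0.82 379.328 197.67999999999998 [ 0.52250427 -0.26509905  0.        ]
top tub 0.74 462.20799999999997 256.0 [ 0.33196496 -0.53440788  0.        ]
```

View pics/w6.png

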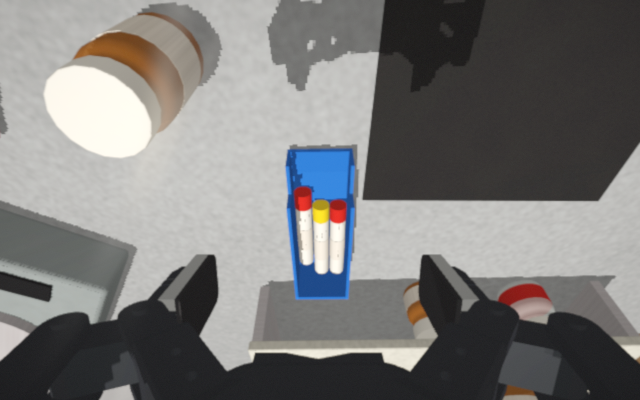

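The tub is out at wrist (320,220) with all three tubes in it, clear of the shelf. I'll fit a kinematic model to check the pouring poses.

```bash
cat > kin.py <<'E'
from h import *
from scipy.optimize import least_squares
ry=lambda a:R.from_euler("y",a); rz=lambda a:R.from_euler("z",a)
def fk(j,k):
    d1,a1,a2,a3,d4,d6,o=k
    A=rz(j[0])*ry(j[1]); p=np.array([0,0,d1])+rz(j[0]).apply([a1,0,0])+A.apply([0,0,a2]); A=A*ry(j[2])
    p=p+A.apply([a3,0,d4]); A=A*rz(j[3])*ry(j[4])*rz(j[5]+o); return p+A.apply([0,0,d6]),A
L=[json.loads(l) for l in open("log.txt")]
L.append([[0.9922,0.25936,1.5361,0,1.34798,-0.2028],[0.20152,0.51114,0.20466],[-3.5e-4,.186803,.982397,-8.5e-4]])
QQ=lambda q:R.from_quat(np.array(q)[[1,2,3,0]])
def res(k):
    o=[]
    for j,p,q in L:
        P,A=fk(j,k); o+=[*(P-p),*(.3*(A.inv()*QQ(q)).as_rotvec())]
    return o
def fit():
    best=None
    for o in(0,1.57,3.14,-1.57):
        s=least_squares(res,[.3,0,.4,0,.4,.2,o])
        if best is None or s.cost<best.cost: best=s
    return best.x,best.cost
def ik(P,Q,k,seed):
    lo=[-3.14,-.91,.19,-1.22,.22,-3.12];hi=[3.14,2.08,2.58,4.36,2.71,3.12]
    f=lambda j:(lambda a:[*(a[0]-P),*(.3*(a[1].inv()*Q).as_rotvec())])(fk(j,k))
    s=least_squares(f,np.clip(seed,np.array(lo)+.01,np.array(hi)-.01),bounds=(lo,hi)); return s.x,s.cost
E
cat > tubpose.py <<'E'
from kin import *
# tub pose <-> tool pose, grasp: tcp in tub frame T=(tx,0,tz), tool vertical in tub frame
BC=np.array([.461,.363,0]);BY=71.1
def tubtool(lip,yaw,pitch,gx,gz,tau=0,flip=False):
    "lip world pos, tub yaw deg (heading of +x), pitch deg spout down -> TCP pos,Rot"
    B=R.from_euler("zy",[yaw,-pitch],degrees=True) if False else R.from_euler("z",yaw,degrees=True)*R.from_euler("y",-pitch,degrees=True)
    Q=B*tool(0,tau)
    if flip: Q=Q*R.from_euler("z",180,degrees=True)
    return np.array(lip)+B.apply(np.array([gx,0,gz])-[-.0825,0,.005]),Q
def binp(x,y,z): return BC+R.from_euler("z",BY,degrees=True).apply([x,y,z])
E
python3 - <<'E'
from tubpose import *
k,c=fit(); print(k.round(4),c); np.save("k.npy",k)
print(np.abs(res(k)).max())
for flip in(0,1):
  s=L[-2][0]
  P,Q=tubtool([.445,-.2567,.005],-2.6,0,.035,.005,0,flip); j,c=ik(P,Q,k,s); print("grasp",P,j.round(2),c<1e-6)
  for lx,lz,pt in((-.015,.155,10),(-.015,.12,40),(-.015,.105,55),(-.015,.105,65)):
    P,Q=tubtool(binp(lx,0,lz),BY+180,pt,.035,.005,0,flip); 
    b=min((ik(P,Q,k,[.7,.3,1.6,a,1,w]) for a in(0,3.1,-1,1) for w in(.9,-2.2,2)),key=lambda t:t[1]); print(pt,P.round(3),b[0].round(2),b[1]<1e-6)
E
```

```text
[ 0.6679 -0.1049  0.5327  0.1636  0.5294  0.7101  1.5708] 0.008277326916970676
0.08409181789268788
grasp [ 0.56237904 -0.26203015  0.005     ] [-0.44  0.65  1.38 -0.    1.12 -1.96] True
10 [0.419 0.239 0.175] [ 0.66  0.4   1.4  -0.1   1.48  1.01] True
40 [0.427 0.264 0.196] [ 0.88  1.11  0.46 -0.29  2.22  1.11] True
55 [0.434 0.285 0.201] [ 0.96  1.31  0.19 -0.41  2.4   1.06] False
65 [0.44  0.302 0.211] [ 1.01  1.33  0.19 -0.47  2.42  1.04] False
grasp [ 0.56237904 -0.26203015  0.005     ] [-0.44  0.65  1.38  0.    1.12  1.18] True
10 [0.419 0.239 0.175] [ 0.66  0.4   1.4  -0.1   1.48 -2.14] True
40 [0.427 0.264 0.196] [ 0.88  1.11  0.46 -0.29  2.22 -2.03] True
55 [0.434 0.285 0.201] [ 0.96  1.31  0.19 -0.41  2.4  -2.08] False
65 [0.44  0.302 0.211] [ 1.01  1.33  0.19 -0.47  2.42 -2.1 ] False
```

```bash
python3 - <<'E'
from kin import *
k,c=fit()
for j,p,q in L:
    P,A=fk(j,k); print((P-p).round(3),np.degrees((A.inv()*QQ(q)).as_rotvec()).round(1), np.round(j,3))
# generic offsets: vector after each joint
def fk2(j,k):
    v=k.reshape(6,3); A=R.identity(); p=np.zeros(3)
    for i,(f,a) in enumerate(zip((rz,ry,ry,rz,ry,rz),j)):
        A=A*f(a+(1.5708 if i==5 else 0)); p=p+A.apply(v[i])
    return p
f=lambda k:np.concatenate([[*(fk2(np.array(j),k)-p) for j,p,q in L]]).ravel()
s=least_squares(lambda k:np.r_[f(k),1e-4*k],np.zeros(18)); print(s.x.reshape(6,3).round(3),np.abs(f(s.x)).max())
E
```

```text
File "<stdin>", line 11
    f=lambda k:np.concatenate([[*(fk2(np.array(j),k)-p) for j,p,q in L]]).ravel()
                                ^^^^^^^^^^^^^^^^^^^^^^^
SyntaxError: iterable unpacking cannot be used in comprehension
```

```bash
python3 - <<'E'
from kin import *
k,c=fit()
for j,p,q in L:
    P,A=fk(j,k); print((P-p).round(3),np.degrees((A.inv()*QQ(q)).as_rotvec()).round(1), np.round(j,3))
def fk2(j,k):
    v=k.reshape(6,3); A=R.identity(); p=np.zeros(3)
    for i,(f,a) in enumerate(zip((rz,ry,ry,rz,ry,rz),j)):
        A=A*f(a+(1.5708 if i==5 else 0)); p=p+A.apply(v[i])
    return p
f=lambda k:np.array([fk2(np.array(j),k)-p for j,p,q in L]).ravel()
s=least_squares(lambda k:np.r_[f(k),1e-4*k],np.zeros(18)); print(s.x.reshape(6,3).round(3),np.abs(f(s.x)).max())
E
```

```text
[ 0.01  -0.029  0.003] [-0. -0. -0.] [-0.756  0.299  1.837  0.453  0.735 -2.643]
[-0.009 -0.018 -0.001] [-0. -0. -0.] [-0.703  0.485  1.838  0.558  0.55  -2.732]
[ 0.008 -0.028  0.002] [-0. -0. -0.] [-0.747  0.293  1.859  0.458  0.719 -2.643]
[-0.019  0.027  0.001] [-0. -0. -0.] [-0.955  0.314  2.159  0.768  0.505 -3.116]
[ 0.01  -0.     0.004] [ 0. -0. -0.] [-1.087 -0.003  2.113  0.502  0.854 -2.896]
[ 0.077 -0.084 -0.009] [-0. -0.  0.] [ 0.992  0.259  1.536  0.     1.348 -0.203]
[[ 0.     0.037  0.222]
 [ 0.     0.037  0.534]
 [ 0.06   0.037  0.213]
 [-0.    -0.     0.213]
 [-0.    -0.     0.19 ]
 [-0.     0.     0.19 ]] 4.0026167225093445e-07
```

```bash
python3 - <<'E'
s=open('kin.py').read()
i=s.index("def fk");e=s.index("L=[json")
s=s[:i]+'''def fk(j,k=None):
    A=rz(j[0]); p=A.apply([0,.1113,.222]); A=A*ry(j[1]); p=p+A.apply([0,0,.534]); A=A*ry(j[2])
    p=p+A.apply([.06,0,.426]); A=A*rz(j[3])*ry(j[4])*rz(j[5]+np.pi/2); return p+A.apply([0,0,.380]),A
'''+s[e:]
open('kin.py','w').write(s)
E
python3 - <<'E'
from tubpose import *
print(np.abs(res(None)).max()); k=None
for flip in(0,1):
  s=L[-2][0]
  P,Q=tubtool([.445,-.2567,.005],-2.6,0,.035,.003,0,flip); b=min((ik(P,Q,k,[-.6,.3,1.6,0,1,w]) for w in(.9,-2.2,2)),key=lambda t:t[1]); print("grasp",P,b[0].round(2),b[1])
  for tau in(0,-15):
   for lx,lz,pt in((-.015,.155,10),(-.015,.12,40),(-.015,.105,55),(-.015,.105,65)):
    P,Q=tubtool(binp(lx,0,lz),BY+180,pt,.035,.005,tau,flip); 
    b=min((ik(P,Q,k,[.7,.3,1.6,a,1,w]) for a in(0,3.1,-1,1) for w in(.9,-2.2,2)),key=lambda t:t[1]); print(tau,pt,P.round(3),b[0].round(2),b[1]<1e-6)
E
```

```text
0.0005308062069331876
grasp [ 0.56237904 -0.26203015  0.003     ] [-0.62  0.57  1.59  0.    0.98 -2.14] 7.20202726953402e-17
0 10 [0.419 0.239 0.175] [ 0.39  0.26  1.63 -0.13  1.37  0.75] True
0 40 [0.427 0.264 0.196] [ 0.62  0.61  1.24 -0.4   1.87  0.94] True
0 55 [0.434 0.285 0.201] [ 0.68  0.81  1.03 -0.53  2.11  0.93] True
0 65 [0.44  0.302 0.211] [ 0.72  0.94  0.89 -0.64  2.28  0.88] True
-15 10 [0.419 0.239 0.175] [0.23 0.12 1.79 0.08 1.19 0.53] True
-15 40 [0.427 0.264 0.196] [ 0.54  0.44  1.39 -0.28  1.65  0.89] True
-15 55 [0.434 0.285 0.201] [ 0.63  0.64  1.17 -0.4   1.91  0.94] True
-15 65 [0.44  0.302 0.211] [ 0.68  0.78  1.   -0.49  2.1   0.93] True
grasp [ 0.56237904 -0.26203015  0.003     ] [-0.62  0.57  1.59 -0.    0.98  1.  ] 1.458795910971592e-28
0 10 [0.419 0.239 0.175] [ 0.39  0.26  1.63 -0.13  1.37 -2.39] True
0 40 [0.427 0.264 0.196] [ 0.62  0.61  1.24 -0.4   1.87 -2.2 ] True
0 55 [0.434 0.285 0.201] [ 0.68  0.81  1.03 -0.53  2.11 -2.21] True
0 65 [0.44  0.302 0.211] [ 0.72  0.94  0.89 -0.64  2.28 -2.27] True
-15 10 [0.419 0.239 0.175] [ 0.23  0.12  1.79  0.08  1.19 -2.61] True
-15 40 [0.427 0.264 0.196] [ 0.54  0.44  1.39 -0.28  1.65 -2.25] True
-15 55 [0.434 0.285 0.201] [ 0.63  0.64  1.17 -0.4   1.91 -2.2 ] True
-15 65 [0.44  0.302 0.211] [ 0.68  0.78  1.   -0.49  2.1  -2.21] True
```

```bash
python3 - <<'E'
from h import *
Q=tool(-2.6,0); e=rows([([.560,-.262,.11],Q,5),([.5624,-.262,.004],Q,4)])
E
```

```text
[{"gripper": 85, "x": -24, "y": -0, "z": 17, "rx": -0, "ry": 5, "rz": -0.2}, {"gripper": 85, "x": -25, "y": -0, "z": 16, "rx": -0, "ry": 5, "rz": -0.2}, {"gripper": 85, "x": -27, "y": -0, "z": 13, "rx": -0, "ry": 5, "rz": -0.2}, {"gripper": 85, "x": -28, "y": -1, "z": 10, "rx": -0, "ry": 5, "rz": -0.2}, {"gripper": 85, "x": -28, "y": -0, "z": 9, "rx": -0.1, "ry": 5.1, "rz": -0.2}, {"gripper": 85, "x": -1, "y": -0, "z": 26, "rx": 0, "ry": -0, "rz": -0}, {"gripper": 85, "x": -0, "y": -0, "z": 27, "rx": 0, "ry": -0, "rz": -0}, {"gripper": 85, "x": -1, "y": -0, "z": 26, "rx": 0, "ry": -0, "rz": -0}, {"gripper": 85, "x": -0, "y": -0, "z": 27, "rx": 0, "ry": -0, "rz": -0}]
```

Request:
play_rows([
  {"gripper": 85, "x": -24, "y": 0, "z": 17, "rx": 0, "ry": 5, "rz": -0.2},
  {"gripper": 85, "x": -25, "y": 0, "z": 16, "rx": 0, "ry": 5, "rz": -0.2},
  {"gripper": 85, "x": -27, "y": 0, "z": 13, "rx": 0, "ry": 5, "rz": -0.2},
  {"gripper": 85, "x": -28, "y": -1, "z": 10, "rx": 0, "ry": 5, "rz": -0.2},
  {"gripper": 85, "x": -28, "y": 0, "z": 9, "rx": -0.1, "ry": 5.1, "rz": -0.2},
  {"gripper": 85, "x": 0, "y": 0, "z": 0, "rx": 0, "ry": 0, "rz": 0},
])

```text
clock: 12.68
tool_pos: [0.5624, -0.2612, 0.1064]
orientation: [-0.002, 0.021, 1.0, 0.001]
force: [-0.6, 0.2, -0.7]
finger_gap: 0.0851
gripper_force: 0.0
```

```bash
python3 - <<'E'
from h import *
s=log();c=manip.read_camera("wrist"); 
for l in ["tub_lip","tub"]:
    for r in manip.mark_of(c,l)[:1]:
        u,v=r["point"][0]*640,r["point"][1]*400; print(l,r["p"],u,v,onz(c,u,v,.005 if l!="tub" else 0))
Q=tool(-2.6,0); e=rows([([.5624,-.262,.004],Q,4)]); print(now()[0],s["clock"])
E
```

```text
tub_lip 0.84 319.104 35.199999999999996 [ 0.4438314  -0.25507258  0.005     ]
tub 0.91 315.52 147.2 [ 0.52500575 -0.2613675   0.        ]
[{"gripper": 85, "x": -1, "y": -0, "z": 26, "rx": 0, "ry": -0, "rz": 0}, {"gripper": 85, "x": -1, "y": -0, "z": 27, "rx": 0, "ry": -0, "rz": 0}, {"gripper": 85, "x": -1, "y": -0, "z": 26, "rx": 0, "ry": -0, "rz": 0}, {"gripper": 85, "x": -0, "y": -0, "z": 26, "rx": 0.1, "ry": -0.1, "rz": 0}]
[ 0.55919897 -0.26172729  0.10910399] 12.675
```

Request:
play_rows([
  {"gripper": 85, "x": 0, "y": 0, "z": 26, "rx": 0, "ry": 0, "rz": 0.7},
  {"gripper": 85, "x": 0, "y": 0, "z": 27, "rx": 0, "ry": 0, "rz": 0.7},
  {"gripper": 85, "x": 0, "y": 0, "z": 26, "rx": 0, "ry": 0, "rz": 0},
  {"gripper": 85, "x": 0, "y": 0, "z": 26, "rx": 0, "ry": 0, "rz": 0},
  {"gripper": 85, "x": 0, "y": 0, "z": 0, "rx": 0, "ry": 0, "rz": 0},
  {"gripper": 48, "x": 0, "y": 0, "z": 0, "rx": 0, "ry": 0, "rz": 0},
  {"gripper": 48, "x": 0, "y": 0, "z": 0, "rx": 0, "ry": 0, "rz": 0},
  {"gripper": 48, "x": 0, "y": 0, "z": 0, "rx": 0, "ry": 0, "rz": 0},
  {"gripper": 48, "x": 0, "y": 0, "z": 0, "rx": 0, "ry": 0, "rz": 0},
  {"gripper": 48, "x": 0, "y": 0, "z": 0, "rx": 0, "ry": 0, "rz": 0},
], force=100)

```text
clock: 14.08
tool_pos: [0.5614, -0.2637, 0.0084]
orientation: [0.002, 0.035, 0.999, -0.002]
force: [-1.3, 0.1, 7.3]
finger_gap: 0.0555
gripper_force: 106.7
```

```bash
python3 - <<'E'
from tubpose import *
G[0]=48
s=log();c=manip.read_camera("wrist"); p,q=now(); print(p,s["finger_gap"],s["gripper_force"])
lip=None
for l in ["tub_lip","tub"]:
    for r in manip.mark_of(c,l)[:1]:
        u,v=r["point"][0]*640,r["point"][1]*400; X=onz(c,u,v,.005 if l!="tub" else 0); print(l,r["p"],u,v,X, "tool frame",q.inv().apply(X-p).round(4))
hd=BY+180
P1,Q1=tubtool(binp(-.03,0,.20),hd,-4,.035,.003)
v=[(p+[0,0,.10],q*R.from_euler('y',4,degrees=True),4),([.46,-.14,.20],tool(-40,-4),7),([.42,.10,.235],tool(-85,-4),7),]
print("A"); e=rows(v); print("B",P1,e[0]); rows([(P1,Q1,6)],e)
E
```

```text
[ 0.56137685 -0.26368866  0.00844062] 0.055540746152917514 106.7404317855835
A
[{"gripper": 48, "x": -0, "y": -0, "z": -25, "rx": -0, "ry": 1, "rz": 0}, {"gripper": 48, "x": 0, "y": -0, "z": -25, "rx": -0, "ry": 1, "rz": 0}, {"gripper": 48, "x": 1, "y": -0, "z": -25, "rx": -0, "ry": 1, "rz": 0}, {"gripper": 48, "x": 1, "y": -0, "z": -25, "rx": -0, "ry": 1, "rz": 0}, {"gripper": 48, "x": 17, "y": 17, "z": -12, "rx": -0.4, "ry": 0, "rz": 5.1}, {"gripper": 48, "x": 17, "y": 15, "z": -12, "rx": -0.4, "ry": 0, "rz": 5.1}, {"gripper": 48, "x": 20, "y": 13, "z": -12, "rx": -0.4, "ry": 0.1, "rz": 5.1}, {"gripper": 48, "x": 20, "y": 12, "z": -12, "rx": -0.3, "ry": 0, "rz": 5.1}, {"gripper": 48, "x": 21, "y": 10, "z": -11, "rx": -0.4, "ry": 0.1, "rz": 5.2}, {"gripper": 48, "x": 23, "y": 8, "z": -12, "rx": -0.3, "ry": 0, "rz": 5.1}, {"gripper": 48, "x": 22, "y": 6, "z": -11, "rx": -0.4, "ry": 0.1, "rz": 5.2}, {"gripper": 48, "x": 27, "y": 23, "z": -3, "rx": -0.5, "ry": -0, "rz": 6.4}, {"gripper": 48, "x": 29, "y": 19, "z": -3, "rx": -0.4, "ry": -0, "rz": 6.4}, {"gripper": 48, "x": 31, "y": 16, 
[... 163 characters left out ...]
rx": -0.5, "ry": -0, "rz": 6.4}, {"gripper": 48, "x": 34, "y": 5, "z": -3, "rx": -0.4, "ry": -0, "rz": 6.4}, {"gripper": 48, "x": 36, "y": 1, "z": -3, "rx": -0.5, "ry": -0.1, "rz": 6.5}]
B [0.41336008 0.22385519 0.18980849] [0.41961431 0.10039788 0.23540928]
[{"gripper": 48, "x": 20, "y": 1, "z": 9, "rx": -0.3, "ry": 0, "rz": 4}, {"gripper": 48, "x": 20, "y": -1, "z": 9, "rx": -0.3, "ry": 0, "rz": 4}, {"gripper": 48, "x": 20, "y": -2, "z": 9, "rx": -0.3, "ry": 0, "rz": 4}, {"gripper": 48, "x": 20, "y": -4, "z": 9, "rx": -0.2, "ry": 0, "rz": 3.9}, {"gripper": 48, "x": 19, "y": -5, "z": 9, "rx": -0.3, "ry": 0, "rz": 4}, {"gripper": 48, "x": 19, "y": -6, "z": 9, "rx": -0.2, "ry": 0, "rz": 3.9}]
```

Request:
play_rows([
  {"gripper": 48, "x": 0, "y": 0, "z": -25, "rx": 0, "ry": 1, "rz": 0},
  {"gripper": 48, "x": 0, "y": 0, "z": -25, "rx": 0, "ry": 1, "rz": 0},
  {"gripper": 48, "x": 1, "y": 0, "z": -25, "rx": 0, "ry": 1, "rz": 0},
  {"gripper": 48, "x": 1, "y": 0, "z": -25, "rx": 0, "ry": 1, "rz": 0},
  {"gripper": 48, "x": 17, "y": 17, "z": -12, "rx": -0.4, "ry": 0, "rz": 5.1},
  {"gripper": 48, "x": 17, "y": 15, "z": -12, "rx": -0.4, "ry": 0, "rz": 5.1},
  {"gripper": 48, "x": 20, "y": 13, "z": -12, "rx": -0.4, "ry": 0.1, "rz": 5.1},
  {"gripper": 48, "x": 20, "y": 12, "z": -12, "rx": -0.3, "ry": 0, "rz": 5.1},
  {"gripper": 48, "x": 21, "y": 10, "z": -11, "rx": -0.4, "ry": 0.1, "rz": 5.2},
  {"gripper": 48, "x": 23, "y": 8, "z": -12, "rx": -0.3, "ry": 0, "rz": 5.1},
  {"gripper": 48, "x": 22, "y": 6, "z": -11, "rx": -0.4, "ry": 0.1, "rz": 5.2},
  {"gripper": 48, "x": 27, "y": 23, "z": -3, "rx": -0.5, "ry": 0, "rz": 6.4},
  {"gripper": 48, "x": 29, "y": 19, "z": -3, "rx": -0.4, "ry": 0, "rz": 6.4},
  {"gripper": 48, "x": 31, "y": 16, "z": -3, "rx": -0.5, "ry": 0, "rz": 6.4},
  {"gripper": 48, "x": 33, "y": 13, "z": -3, "rx": -0.4, "ry": 0, "rz": 6.4},
  {"gripper": 48, "x": 34, "y": 9, "z": -2, "rx": -0.5, "ry": 0, "rz": 6.4},
  {"gripper": 48, "x": 34, "y": 5, "z": -3, "rx": -0.4, "ry": 0, "rz": 6.4},
  {"gripper": 48, "x": 36, "y": 1, "z": -3, "rx": -0.5, "ry": -0.1, "rz": 6.5},
  {"gripper": 48, "x": 0, "y": 0, "z": 0, "rx": 0, "ry": 0, "rz": 0},
])

```text
clock: 16.6
tool_pos: [0.4185, 0.1026, 0.2352]
orientation: [-0.027, 0.674, 0.738, 0.024]
force: [-0.1, -0.2, -1.6]
finger_gap: 0.0551
gripper_force: 106.5
```

```bash
python3 - <<'E'
from tubpose import *
G[0]=48
s=log();p,q=now(); print(p,s["finger_gap"],s["gripper_force"])
P1,Q1=tubtool(binp(-.03,0,.20),BY+180,-4,.035,.0085)
rows([(P1,Q1,7)])
E
```

```text
[0.41845751 0.10260823 0.23515305] 0.055147764088764345 106.4866840839386
[{"gripper": 48, "x": 17, "y": 1, "z": 7, "rx": -0.2, "ry": -0, "rz": 3.4}, {"gripper": 48, "x": 17, "y": -0, "z": 7, "rx": -0.3, "ry": -0, "rz": 3.4}, {"gripper": 48, "x": 16, "y": -2, "z": 7, "rx": -0.2, "ry": -0, "rz": 3.4}, {"gripper": 48, "x": 17, "y": -2, "z": 7, "rx": -0.3, "ry": -0, "rz": 3.4}, {"gripper": 48, "x": 17, "y": -3, "z": 7, "rx": -0.2, "ry": -0, "rz": 3.5}, {"gripper": 48, "x": 16, "y": -4, "z": 6, "rx": -0.3, "ry": -0.1, "rz": 3.4}, {"gripper": 48, "x": 16, "y": -6, "z": 7, "rx": -0.2, "ry": -0, "rz": 3.5}]
```

Request:
play_rows([
  {"gripper": 48, "x": 17, "y": 1, "z": 7, "rx": -0.2, "ry": 0, "rz": 3.4},
  {"gripper": 48, "x": 17, "y": 0, "z": 7, "rx": -0.3, "ry": 0, "rz": 3.4},
  {"gripper": 48, "x": 16, "y": -2, "z": 7, "rx": -0.2, "ry": 0, "rz": 3.4},
  {"gripper": 48, "x": 17, "y": -2, "z": 7, "rx": -0.3, "ry": 0, "rz": 3.4},
  {"gripper": 48, "x": 17, "y": -3, "z": 7, "rx": -0.2, "ry": 0, "rz": 3.5},
  {"gripper": 48, "x": 16, "y": -4, "z": 6, "rx": -0.3, "ry": -0.1, "rz": 3.4},
  {"gripper": 48, "x": 16, "y": -6, "z": 7, "rx": -0.2, "ry": 0, "rz": 3.5},
  {"gripper": 48, "x": 0, "y": 0, "z": 0, "rx": 0, "ry": 0, "rz": 0},
])

```text
clock: 17.6
tool_pos: [0.4137, 0.2217, 0.1941]
orientation: [-0.021, 0.813, 0.581, 0.027]
force: [-0.4, 1.1, -3.5]
finger_gap: 0.0552
gripper_force: 106.5
```

```bash
python3 - <<'E'
from tubpose import *
s=log();p,q=now(); print(p,s["finger_gap"],s["gripper_force"])
c=manip.read_camera("wrist");d=manip.read_camera("scene")
B=q*tool(0,0).inv(); X=p+B.apply(np.array([-.0825,0,.005])-[.035,0,.0085]); print("lip model",X, "bin frame",R.from_euler("z",-BY,degrees=True).apply(X-BC), "wrist px",proj(c,X),"scene px",proj(d,X))
for n,k in(("w",c),("s",d)):
  for l in ["tub_lip","flap_hinge"]:
    for r in manip.mark_of(k,l)[:2]:
        u,v=r["point"][0]*640,r["point"][1]*400; print(n,l,r["p"],u,v,onz(k,u,v,.15 if l!="tub_lip" else X[2]))
  print("hinge corners",[np.round(proj(k,binp(-.06,y,.15))) for y in(-.039,.039)],"slot end",[np.round(proj(k,binp(.035,y,.15))) for y in(-.039,.039)])
a=cv2.resize(c["frame"],(480,300)); b=cv2.resize(d["frame"][60:180,210:330],(300,300),interpolation=cv2.INTER_CUBIC)
cv2.imwrite("pics/p1.png",np.hstack([a,b])[:,:,::-1])
E
```

```text
[0.41367169 0.22172479 0.19412601] 0.055177930758722765 106.46990060806274
lip model [0.45179358 0.3328324  0.19863374] bin frame [-0.03152325 -0.00106175  0.19863374] wrist px (np.float64(317.73486302102833), np.float64(-8.120221835211396)) scene px (np.float64(261.8604938854154), np.float64(91.09416340584805))
hinge corners [array([381.,  76.]), array([252.,  77.])] slot end [array([ 387., -106.]), array([ 245., -105.])]
s tub_lip 0.78 243.71200000000002 299.12 [ 0.15995423 -0.30857661  0.19863374]
s tub_lip 0.74 260.608 91.08000000000001 [0.44839197 0.33447406 0.19863374]
s flap_hinge 0.6 263.488 108.0 [0.44559276 0.31396195 0.15      ]
hinge corners [array([276., 109.]), array([250., 111.])] slot end [array([274.,  90.]), array([250.,  91.])]
```

View pics/p1.png

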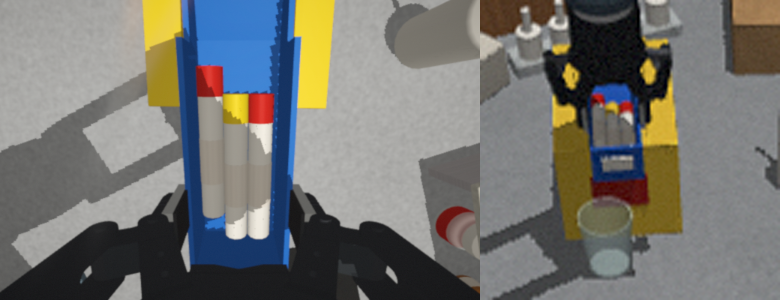

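The tub is centred over the bin slot with three tubes in it: tub axis at wrist column 240, bin edges at 148 and 332. Planning the pour.

```bash
python3 - <<'E'
from tubpose import *
G[0]=48
v=[]
for x,z,p,n in((-.020,.160,8,3),(-.018,.143,18,1),(-.017,.136,28,1),(-.016,.122,38,1),(-.015,.108,48,1),(-.015,.100,58,1)):
    P,Q=tubtool(binp(x,.001,z),BY+180,p,.035,.0085); v.append((P,Q,n))
rows(v)
E
```

```text
[{"gripper": 48, "x": 4, "y": -1, "z": 5, "rx": -0, "ry": -4, "rz": -0.1}, {"gripper": 48, "x": 5, "y": -1, "z": 5, "rx": -0.1, "ry": -4, "rz": -0}, {"gripper": 48, "x": 4, "y": -1, "z": 5, "rx": -0, "ry": -3.9, "rz": -0.1}, {"gripper": 48, "x": 7, "y": 0, "z": -4, "rx": -0, "ry": -10, "rz": 0}, {"gripper": 48, "x": 6, "y": 0, "z": -14, "rx": -0, "ry": -10, "rz": 0}, {"gripper": 48, "x": 10, "y": 0, "z": -8, "rx": -0, "ry": -10, "rz": 0}, {"gripper": 48, "x": 11, "y": 0, "z": -10, "rx": 0, "ry": -10, "rz": 0}, {"gripper": 48, "x": 9, "y": 0, "z": -15, "rx": 0, "ry": -10, "rz": 0}]
```

Request:
play_rows([
  {"gripper": 48, "x": 4, "y": -1, "z": 5, "rx": 0, "ry": -4, "rz": -0.1},
  {"gripper": 48, "x": 5, "y": -1, "z": 5, "rx": 0, "ry": -4, "rz": 0},
  {"gripper": 48, "x": 4, "y": -1, "z": 5, "rx": 0, "ry": -3.9, "rz": -0.1},
  {"gripper": 48, "x": 7, "y": 0, "z": -4, "rx": 0, "ry": -10, "rz": 0},
  {"gripper": 48, "x": 6, "y": 0, "z": -14, "rx": 0, "ry": -10, "rz": 0},
  {"gripper": 48, "x": 10, "y": 0, "z": -8, "rx": 0, "ry": -10, "rz": 0},
  {"gripper": 48, "x": 11, "y": 0, "z": -10, "rx": 0, "ry": -10, "rz": 0},
  {"gripper": 48, "x": 9, "y": 0, "z": -15, "rx": 0, "ry": -10, "rz": 0},
  {"gripper": 48, "x": 0, "y": 0, "z": 0, "rx": 0, "ry": 0, "rz": 0},
  {"gripper": 48, "x": 0, "y": 0, "z": 0, "rx": 0, "ry": 0, "rz": 0},
  {"gripper": 48, "x": 0, "y": 0, "z": 0, "rx": 0, "ry": 0, "rz": 0},
  {"gripper": 48, "x": 0, "y": 0, "z": 0, "rx": 0, "ry": 0, "rz": 0},
  {"gripper": 48, "x": 0, "y": 0, "z": 0, "rx": 0, "ry": 0, "rz": 0},
  {"gripper": 48, "x": 0, "y": 0, "z": 0, "rx": 0, "ry": 0, "rz": 0},
])

```text
clock: 19.65
tool_pos: [0.4359, 0.2936, 0.2014]
orientation: [0.281, 0.712, 0.509, -0.394]
force: [1.3, 4.5, -0.5]
finger_gap: 0.0554
gripper_force: 107.2
```

```bash
python3 - <<'E'
from tubpose import *
s=log();p,q=now(); print(p,s["finger_gap"],s["gripper_force"],s["force"])
c=manip.read_camera("wrist");d=manip.read_camera("scene")
B=q*tool(0,0).inv(); X=p+B.apply(np.array([-.0825,0,.005])-[.035,0,.0085]); print("bin frame",R.from_euler("z",-BY,degrees=True).apply(X-BC),np.degrees(np.arcsin(B.apply([1,0,0])[2])))
for l in ["tube0"]:
  for r in manip.recognise(c,l)[:4]: print("w",r)
a=cv2.resize(c["frame"],(480,300)); b=cv2.resize(d["frame"][60:180,210:330],(300,300),interpolation=cv2.INTER_CUBIC)
cv2.imwrite("pics/p2.png",np.hstack([a,b])[:,:,::-1])
E
```

```text
[0.43586715 0.29357288 0.20135554] 0.055350719556672846 107.21472144126892 [ 1.28878076  4.52826497 -0.46821668]
bin frame [-0.01432071  0.00144227  0.09997644] 57.883034010181426
```

View pics/p2.png

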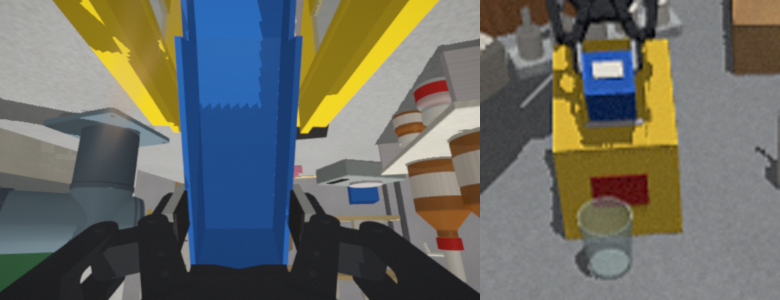

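The tub is empty: only a blue floor shows at wrist (240,150), with no tubes. Withdraw along the tub axis and carry it to the mat.

```bash
python3 - <<'E'
from tubpose import *
G[0]=48
p,q=now()
def tp(c,yaw,pitch):
    B=R.from_euler("z",yaw,degrees=True)*R.from_euler("y",-pitch,degrees=True); return np.array(c)+B.apply([.035,0,.0085]),B*tool(0,0)
print("A");e=rows([(p+q.apply([-.09,0,0]),q,3),(*tubtool(binp(-.08,0,.24),BY+180,12,.035,.0085),6),(*tp([.42,.08,.17],-100,0),5)])
print("B");e=rows([(*tp([.428,-.094,.06],-92,0),5),(*tp([.428,-.094,.004],-92,0),4)],e)
E
```

```text
A
[{"gripper": 48, "x": -30, "y": 0, "z": 0, "rx": 0, "ry": 0, "rz": 0}, {"gripper": 48, "x": -30, "y": -0, "z": -0, "rx": 0, "ry": 0, "rz": 0}, {"gripper": 48, "x": -30, "y": -0, "z": -0, "rx": 0, "ry": 0, "rz": 0}, {"gripper": 48, "x": -5, "y": 0, "z": 11, "rx": -0, "ry": 7.7, "rz": 0}, {"gripper": 48, "x": -7, "y": 0, "z": 10, "rx": -0, "ry": 7.6, "rz": 0}, {"gripper": 48, "x": -7, "y": 1, "z": 10, "rx": -0, "ry": 7.7, "rz": 0}, {"gripper": 48, "x": -9, "y": -0, "z": 8, "rx": -0, "ry": 7.6, "rz": 0}, {"gripper": 48, "x": -10, "y": 0, "z": 7, "rx": -0, "ry": 7.7, "rz": 0}, {"gripper": 48, "x": -11, "y": 0, "z": 5, "rx": -0.1, "ry": 7.6, "rz": 0}, {"gripper": 48, "x": -20, "y": 12, "z": 23, "rx": -0.2, "ry": 2.4, "rz": -1.8}, {"gripper": 48, "x": -21, "y": 11, "z": 21, "rx": -0.2, "ry": 2.4, "rz": -1.8}, {"gripper": 48, "x": -23, "y": 10, "z": 21, "rx": -0.2, "ry": 2.4, "rz": -1.7}, {"gripper": 48, "x": -24, "y": 9, "z": 20, "rx": -0.2, "ry": 2.4, "rz": -1.8}, {"gripper": 48, "x": -25, "y": 9, "z": 19, "rx": -0.1, "ry": 2.4, "rz": -1.7}]
B
[{"gripper": 48, "x": -34, "y": 9, "z": 22, "rx": -0, "ry": 0, "rz": -1.6}, {"gripper": 48, "x": -34, "y": 7, "z": 22, "rx": -0, "ry": 0, "rz": -1.6}, {"gripper": 48, "x": -34, "y": 7, "z": 22, "rx": -0, "ry": 0, "rz": -1.6}, {"gripper": 48, "x": -35, "y": 6, "z": 22, "rx": -0, "ry": 0, "rz": -1.6}, {"gripper": 48, "x": -34, "y": 4, "z": 22, "rx": -0, "ry": 0, "rz": -1.6}, {"gripper": 48, "x": -0, "y": 0, "z": 14, "rx": -0, "ry": 0, "rz": -0}, {"gripper": 48, "x": -0, "y": 0, "z": 14, "rx": -0, "ry": 0, "rz": -0}, {"gripper": 48, "x": -0, "y": 0, "z": 14, "rx": -0, "ry": 0, "rz": -0}, {"gripper": 48, "x": -0, "y": 0, "z": 14, "rx": -0, "ry": 0, "rz": -0}]
```

Request:
play_rows([
  {"gripper": 48, "x": -30, "y": 0, "z": 0, "rx": 0, "ry": 0, "rz": 0},
  {"gripper": 48, "x": -30, "y": 0, "z": 0, "rx": 0, "ry": 0, "rz": 0},
  {"gripper": 48, "x": -30, "y": 0, "z": 0, "rx": 0, "ry": 0, "rz": 0},
  {"gripper": 48, "x": -5, "y": 0, "z": 11, "rx": 0, "ry": 7.7, "rz": 0},
  {"gripper": 48, "x": -7, "y": 0, "z": 10, "rx": 0, "ry": 7.6, "rz": 0},
  {"gripper": 48, "x": -7, "y": 1, "z": 10, "rx": 0, "ry": 7.7, "rz": 0},
  {"gripper": 48, "x": -9, "y": 0, "z": 8, "rx": 0, "ry": 7.6, "rz": 0},
  {"gripper": 48, "x": -10, "y": 0, "z": 7, "rx": 0, "ry": 7.7, "rz": 0},
  {"gripper": 48, "x": -11, "y": 0, "z": 5, "rx": -0.1, "ry": 7.6, "rz": 0},
  {"gripper": 48, "x": -20, "y": 12, "z": 23, "rx": -0.2, "ry": 2.4, "rz": -1.8},
  {"gripper": 48, "x": -21, "y": 11, "z": 21, "rx": -0.2, "ry": 2.4, "rz": -1.8},
  {"gripper": 48, "x": -23, "y": 10, "z": 21, "rx": -0.2, "ry": 2.4, "rz": -1.7},
  {"gripper": 48, "x": -24, "y": 9, "z": 20, "rx": -0.2, "ry": 2.4, "rz": -1.8},
  {"gripper": 48, "x": -25, "y": 9, "z": 19, "rx": -0.1, "ry": 2.4, "rz": -1.7},
  {"gripper": 48, "x": 0, "y": 0, "z": 0, "rx": 0, "ry": 0, "rz": 0},
])

```text
clock: 21.68
tool_pos: [0.411, 0.0433, 0.1766]
orientation: [-0.002, 0.768, 0.641, -0.003]
force: [-0.8, -0.2, -0.7]
finger_gap: 0.0553
gripper_force: 106.5
```

```bash
python3 - <<'E'
from tubpose import *
G[0]=48
s=manip.state(); print(s["tool_pos"],s["finger_gap"],s["clock"])
def tp(c,yaw,pitch):
    B=R.from_euler("z",yaw,degrees=True)*R.from_euler("y",-pitch,degrees=True); return np.array(c)+B.apply([.035,0,.0085]),B*tool(0,0)
rows([(*tp([.428,-.094,.06],-92,0),5),(*tp([.428,-.094,.004],-92,0),4)])
d=manip.read_camera("scene")
for l in ["tube0","flap_hinge","tub"]:
  for r in manip.mark_of(d,l)[:5]: print(l,r["p"],np.round(np.array(r["point"])*[640,400]))
f=d["frame"]
# red stripe vs steel at flap, white inside slot region
print([f[int(v),int(u)].tolist() for u,v in (proj(d,binp(x,0,.15)) for x in(-.05,-.03,-.01,.01,.025,.03))])
print([cv2.imread("pics/scene0.png")[int(v),int(u),::-1].tolist() for u,v in (proj(d,binp(x,0,.15)) for x in(-.05,-.03,-.01,.01,.025,.03))])
E
```

```text
[0.41099667 0.04325331 0.17656942] 0.0553076011329918 21.675
[{"gripper": 48, "x": -33, "y": 9, "z": 22, "rx": -0.1, "ry": 0, "rz": -1.7}, {"gripper": 48, "x": -34, "y": 9, "z": 21, "rx": -0.1, "ry": 0, "rz": -1.6}, {"gripper": 48, "x": -34, "y": 7, "z": 22, "rx": -0.1, "ry": 0, "rz": -1.7}, {"gripper": 48, "x": -34, "y": 7, "z": 21, "rx": -0.1, "ry": 0, "rz": -1.6}, {"gripper": 48, "x": -34, "y": 5, "z": 22, "rx": -0.1, "ry": 0.1, "rz": -1.7}, {"gripper": 48, "x": 0, "y": -0, "z": 14, "rx": 0, "ry": -0, "rz": 0}, {"gripper": 48, "x": 0, "y": -0, "z": 14, "rx": 0, "ry": -0, "rz": 0}, {"gripper": 48, "x": 0, "y": -0, "z": 14, "rx": 0, "ry": -0, "rz": 0}, {"gripper": 48, "x": 0, "y": -0, "z": 14, "rx": 0, "ry": -0, "rz": 0}]
tub 0.73 [286. 154.]
tub 0.73 [357. 390.]
tub 0.66 [252. 340.]
[[167, 161, 164], [167, 161, 163], [163, 158, 160], [166, 161, 164], [152, 23, 23], [157, 50, 39]]
[[155, 151, 156], [156, 150, 155], [154, 149, 153], [156, 152, 155], [145, 22, 22], [146, 46, 35]]
```

The flap's pixels match the start image, so it's shut. Setting the tub down on the mat.

Request:
play_rows([
  {"gripper": 48, "x": -33, "y": 9, "z": 22, "rx": -0.1, "ry": 0, "rz": -1.7},
  {"gripper": 48, "x": -34, "y": 9, "z": 21, "rx": -0.1, "ry": 0, "rz": -1.6},
  {"gripper": 48, "x": -34, "y": 7, "z": 22, "rx": -0.1, "ry": 0, "rz": -1.7},
  {"gripper": 48, "x": -34, "y": 7, "z": 21, "rx": -0.1, "ry": 0, "rz": -1.6},
  {"gripper": 48, "x": -34, "y": 5, "z": 22, "rx": -0.1, "ry": 0.1, "rz": -1.7},
  {"gripper": 48, "x": 0, "y": 0, "z": 14, "rx": 0, "ry": 0, "rz": 0},
  {"gripper": 48, "x": 0, "y": 0, "z": 14, "rx": 0, "ry": 0, "rz": 0},
  {"gripper": 48, "x": 0, "y": 0, "z": 14, "rx": 0, "ry": 0, "rz": 0},
  {"gripper": 48, "x": 0, "y": 0, "z": 14, "rx": 0, "ry": 0, "rz": 0},
  {"gripper": 48, "x": 0, "y": 0, "z": 0, "rx": 0, "ry": 0, "rz": 0},
  {"gripper": 48, "x": 0, "y": 0, "z": 0, "rx": 0, "ry": 0, "rz": 0},
])

```text
clock: 23.25
tool_pos: [0.4317, -0.1269, 0.0147]
orientation: [0.002, 0.718, 0.697, 0.003]
force: [0.3, -0.9, -1.0]
finger_gap: 0.0553
gripper_force: 106.6
```

Request:
play_rows([
  {"gripper": 48, "x": 0, "y": 0, "z": 3, "rx": 0, "ry": 0, "rz": 0},
  {"gripper": 48, "x": 0, "y": 0, "z": 0, "rx": 0, "ry": 0, "rz": 0},
  {"gripper": 85, "x": 0, "y": 0, "z": 0, "rx": 0, "ry": 0, "rz": 0},
  {"gripper": 85, "x": 0, "y": 0, "z": 0, "rx": 0, "ry": 0, "rz": 0},
  {"gripper": 85, "x": 0, "y": 0, "z": 0, "rx": 0, "ry": 0, "rz": 0},
  {"gripper": 85, "x": 0, "y": 0, "z": -25, "rx": 0, "ry": 0, "rz": 0},
  {"gripper": 85, "x": 0, "y": 0, "z": -50, "rx": 0, "ry": 0, "rz": 0},
  {"gripper": 85, "x": 0, "y": 0, "z": -50, "rx": 0, "ry": 0, "rz": 0},
  {"gripper": 85, "x": 0, "y": 0, "z": -50, "rx": 0, "ry": 0, "rz": 0},
  {"gripper": 85, "x": 0, "y": 0, "z": 0, "rx": 0, "ry": 0, "rz": 0},
])

```text
clock: 24.5
tool_pos: [0.4327, -0.1285, 0.1906]
orientation: [0.007, 0.718, 0.696, 0.004]
force: [0.2, 0.1, -0.2]
finger_gap: 0.0847
gripper_force: 0.0
```

```bash
python3 - <<'E'
from tubpose import *
s=manip.state(); print(s["tool_pos"],s["finger_gap"],s["clock"])
for n in("wrist","top","scene"):
  d=manip.read_camera(n)
  for l in ["tub","tub_lip","tube0"]:
    for r in manip.mark_of(d,l)[:3]:
      u,v=np.array(r["point"])*[640,400]; print(n,l,round(r["p"],2),onz(d,u,v,.003).round(3))
d=manip.read_camera("scene"); f=d["frame"]
print([f[int(v),int(u)].tolist() for u,v in (proj(d,binp(x,0,.15)) for x in(-.05,-.03,-.01,.01,.025,.03))])
E
```

```text
[ 0.43267858 -0.12847948  0.190602  ] 0.08465610833260553 24.5
wrist tub 0.75 [ 0.165 -0.299  0.003]
wrist tub 0.73 [ 0.434 -0.094  0.003]
wrist tub_lip 0.81 [ 0.177 -0.194  0.003]
wrist tub_lip 0.66 [ 0.436 -0.009  0.003]
top tub 0.9 [ 0.419 -0.097  0.003]
top tub 0.6 [ 0.162 -0.301  0.003]
top tub 0.57 [ 0.322 -0.525  0.003]
top tub_lip 0.67 [ 0.162 -0.186  0.003]
top tub_lip 0.61 [ 0.396 -0.564  0.003]
top tub_lip 0.58 [ 0.437 -0.007  0.003]
scene tub 0.88 [ 0.33  -0.527  0.003]
scene tub 0.73 [ 0.162 -0.305  0.003]
scene tub 0.7 [ 0.43  -0.089  0.003]
scene tub_lip 0.89 [ 0.401 -0.566  0.003]
scene tub_lip 0.81 [ 0.175 -0.198  0.003]
scene tub_lip 0.69 [ 0.432 -0.012  0.003]
scene tube0 0.4 [ 0.678 -0.013  0.003]
[[170, 165, 168], [175, 170, 172], [174, 167, 170], [177, 168, 173], [43, 56, 64], [50, 59, 68]]
```

```bash
python3 -c "
from cell import manip
print(manip.finish_job())"
```

```text
the job is handed in; nothing more can be done
None
```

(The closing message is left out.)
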